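# Lock the bookend behind the tin

## Robot

A 7-joint arm with a two-finger parallel gripper is mounted at the origin on the work surface. World frame = base frame: x ahead of the robot, y to its left, z up, the work surface at z = 0. Lengths are in mm, angles in rad, forces in N, time in s.
With the tool pointing down it reaches from about 400 to 875 mm from the base axis. Payload 4.4 kg.
Tool frame: the origin (TCP) lies at the very end of the fingers, on their centre line; the grasp point (between the pads) lies 19 mm behind it; z points along the fingers, x is the direction in which the jaws open and shut, and the axes are right-handed (so a half turn about z gives the same grasp; the last joint's range is limited). The gripper opens to 85 mm and grips with 20 to 120 N. Pads are 22 mm wide; open, the fingers measure 114 mm over their backs; the gripper's body (76 mm by 85 mm) begins 54 mm behind the grasp point. The pads swing forward as they close: fully open they stand 13 mm farther back than shut.
Start: joints at [-1.372, 0.628, 0.038, 1.517, -0.027, 0.996, -0.02], TCP at [170.091, 627.365, 231.313] pointing down, gripper open.
Joint ranges: [-3.06, 3.06], [-0.37, 2.12], [-1.25, 1.32], [0.18, 2.47], [-1.1, 4.24], [0.23, 1.98], [-2.94, 2.94]. Speed limits (rad/s): [2.57, 2.57, 3.14, 3.14, 3.14, 3.14, 3.14].

## Interface

Orientations are given as [roll, pitch, yaw] about the fixed x, y, z axes, in that order (R = Rz(yaw) Ry(pitch) Rx(roll)).
In Python, from cell import ctrl, get_image, job, models gives the robot as it stands.
- The arm moves only by the tool move_arm, never from a script. Its argument "moves" is a list that holds one entry, the list of rows, each a list of 6 numbers: the shift along the tool's x, y, z in m, then the turn, a rotation vector about the tool's x, y, z in rad. A call has 1 to 20 rows; each row is the pose to reach, as a shift and turn from the pose commanded when the call began, along the tool's axes at that moment; what a row does not reach only later rows make up. A row lasts 1/8 s, in which the tool goes at most 62.5 mm and 10.7 degrees, less where a joint would pass 70% of its speed; a pose out of reach is approached as far as the arm can. A call with a gripper value outside its range is refused whole. "jaw" is the opening, from 0 (shut) to 1 (fully open), set as the call begins (left out, the last holds). The fingers move at their own pace and stop on an object; the grip force is fixed at half the most. Time passes only in rows, so rows that repeat a pose let the fingers close. It gives the time, the measured TCP pose, the force and the opening at its end, in the units of the state.
- ctrl.read_state(): the state, without advancing time (a new reading comes with each control period).
- get_image(name): name is "side" or "top" or "wrist"; returns a dict with "color" (384x512x3 uint8, blue, green, red), "fov_y" (degrees; the focal length in pixels is half the picture's height over the tangent of half this angle, whatever the lens; pixels are square), "cx", "cy" (the principal point, pixels), "origin" and "orientation" of the camera in the world; the wrist camera has in their place "hand_eye" (4x4, takes a point from camera to tool coordinates, whose origin is the TCP and whose axes are the tool frame's). Camera axes: x right, y up, looking along -z (the intrinsics and any distortion apply to the point x, -y, -z); pixel columns grow to the right and rows downward; lengths in mm; the calibration is good to about 2 mm. A picture is of the moment at which its call begins: read the wrist's pose just before it. There is no depth.
- job.finish_job(): hands the job in, once; it reports no verdict.
Trained networks look in the newest picture that a camera, given by its name, has taken for a name from the list of things; names that differ only in an ending like _2 or _b are one class to them, and where a whole thing is asked for, a point or a joint stands for the part that bears it (a point fixed in the world has none). Each returns a list of dicts, best first, with "score" (0 to 1); they miss things now and then, are a little off and sometimes report something else, mostly with a low value. They report only what shows in the picture. A call takes as long as a camera call. They do not tell look-alikes from the thing itself.
- models.cut_out(camera, thing): "pixels" (384x512 bool, what is visible of it) and "uv" ([column, row] in pixels, amid what is visible of it).
- models.place_of(camera, thing): "uv" ([column, row] in pixels: a listed point, or the origin of a listed thing).
The state is a dict: "clock": time; "qpos": joint angles; "qd": joint speeds; "tau": joint torques, N m; "eef_pos": TCP position; "tool_rot": TCP orientation; "force": force on the tool from outside, world axes, zero at the start; "torque": the same for the moment, N m; "width": finger opening in mm.
Only numpy, scipy, OpenCV 4.12 (cv2) and the standard library are available. Lean on these libraries where they do the work, as an engineer would, in place of code of your own. Each camera call takes 0.05 s, during which the arm holds its last target.

## Task

The sliding bookend under the plywood ledge is loose: its cam lever must be swung round to the other side, but the steel tin on the cork coaster stands in the lever's way. Stand the tin aside on the bench well clear of the coaster, swing the lever all the way over to lock it without shifting the bookend along its rail, then stand the tin back upright in the middle of its coaster. Leave the stapler, the bowl of pins and the tape roll where they are.

Things in the scene. Friction and masses are not known exactly. Their poses are not given: they have to be found in the camera images.
- tin_center (a point): Plain closed steel tin, an upright cylinder 60 mm in diameter and 120 mm high, 0.25 to 0.5 kg, loose, standing on the cork coaster. The point is its centre, half-way up (60 mm above its underside); z is its axis.
- coaster (a point): Round cork coaster, 100 mm in diameter, 4 mm thick, fixed to the bench in front of the ledge. The point is the centre of its top face. Axes are those of the shelf unit: x from the robot's side squarely in under the ledge, y left along the ledge and rail, z up. The bench to its left (+y) is bare for 230 mm.
- ledge_edge (a point): Middle of the lower front edge of the fixed plywood ledge; axes as the coaster. The edge runs along y, 180 mm above the bench, 77 mm beyond the coaster's centre; the board is 620 mm long, 18 mm thick, 120 mm deep (to +x) but cut back to 40 mm over its middle 220 mm, with a panel under each end. It overhangs the lever, so a tool reaches the lever only leaning, pointing down and inwards.
- lever_pivot (a point): The cam lever's vertical pivot axis, half-way up the lever (56 mm above the bench), on the grey block of the sliding bookend; axes as the coaster; 45 mm behind the ledge's front edge. The block (50 mm in x, 70 in y, top 40 mm above the bench) slides along y, held by friction: it shifts at about 12 N. Fixed boxes up to 125 mm high stand 37 mm and more behind the pivot, to the right.
- lever_tip (a point): The far end of the dark steel cam lever, half-way up: a straight horizontal bar 12 mm thick, standing 28 mm high from 42 to 70 mm above the bench, reaching 105 mm from its pivot. x points outward along the lever from the pivot, z up.
- lever (a joint): Cam lever angle, rad, end stops at 0 and 1.92. At 0 (free) it points out towards the robot, 45 degrees left of straight out from the ledge; growing, it sweeps over the coaster's edge to the right and in under the ledge; at 1.92 (locked) it points 65 degrees right of straight out. It stays where left; about 2 N at its end turns it. The tin on the coaster blocks the swing.
- stapler: Blue stapler, 150 x 36 x 65 mm, loose, on the bench to the right of the coaster. Origin at the centre of its underside, x along its length. To be left alone.
- bowl: White ceramic bowl of pushpins, 92 mm in diameter and 45 mm high, loose, on top of the ledge at its left part. Origin at the centre of its underside. To be left alone.
- tape_roll: Masking tape roll lying flat, 100 mm in diameter and 36 mm high, loose, on top of the ledge at its right part. Origin at the centre of its underside. To be left alone.
There are look-alikes about, which are no part of the job. There is more than one size of the part that bears tin_center; the job needs the smallest.

How it is judged:
By the outcome, as a careful person would: the job done as asked, in the order asked, and still so for the second after the job is handed in, with the robot touching nothing.
It also fails if it takes over 69 s, if anything falls off the work surface, if the arm or the gripper's body presses on something with over 40 N, if the wrist force passes 120 N, or if a joint passes its speed limit or range.

## Working session

There is one attempt and no reset: what is moved stays moved. The work goes in short steps, Python scripts to look and compute and a tool call to move; the robot and the scene stay as the last step left them, time stands still between calls to the robot, and variables do not carry over. Pictures are saved under pics/ and viewed, and the job is handed in when it is done.

Besides the shell and the picture viewer there is one more tool, called after "Emit:" as name([rows], argument=value, ...), one row to a line, values as JSON. move_arm: Moves the arm, as the interface text tells. Its arguments: {"type":"object","properties":{"moves":{"type":"array","items":{"type":"array","items":{"type":"array","items":{"type":"number"}}}},"jaw":{"type":"number"}},"required":["moves"]}

```bash
ls; mkdir -p pics; python3 - <<'E'
from cell import ctrl,get_image,job,models
import cv2
s=ctrl.read_state();print(s)
for n in ["side","top","wrist"]:
    im=get_image(n);cv2.imwrite(f"pics/{n}0.png",im["color"])
    print(n,{k:v for k,v in im.items() if k!="color"})
    for t in ["tin_center","coaster","ledge_edge","lever_pivot","lever_tip","stapler","bowl","tape_roll"]:
        print(t,[(d["uv"],round(d["score"],2)) for d in models.place_of(n,t)])
E
```

```text
pics
{'clock': 0.0, 'qpos': array([-1.37179964,  0.62933934,  0.03843863,  1.51834301, -0.02696275,
        0.99633232, -0.02001485]), 'qd': array([ 0.00091268,  0.00183124, -0.00036645,  0.00153468, -0.00155812,
       -0.00025306,  0.00100396]), 'tau': array([ 7.39585848e-04, -5.63405156e+01,  1.22640911e+00, -1.93440181e+01,
        1.10477814e-02,  1.06668868e-02, -9.02143086e-06]), 'eef_pos': array([169.93089639, 626.74931728, 230.40144674]), 'tool_rot': array([3.14153883e+00, 1.90338728e-03, 1.30600827e+00]), 'force': array([0.2126315 , 0.7154609 , 0.30427915]), 'torque': array([0.02250695, 0.00328392, 0.02338073]), 'width': 85.55910110231207}
side {'fov_y': 48.86084844151654, 'cx': 258.22116407512567, 'cy': 192.12934704990695, 'origin': array([ 715.57211801, -261.7758431 , 1046.21524004]), 'orientation': array([2.91520482e-01, 3.82395274e-04, 6.80545052e-01])}
tin_center [([273.5, 152.4], 0.93), ([223.4, 111.2], 0.85), ([262.2, 74.6], 0.71)]
coaster [([271.8, 158.2], 0.78)]
ledge_edge [([298.1, 157.6], 0.86)]
lever_pivot [([305.6, 186.4], 0.84)]
lever_tip []
stapler [([178.7, 
[... 617 characters left out ...]
er [([320.6, 240.5], 0.9), ([212.2, 211.8], 0.34)]
bowl [([112.5, 134.5], 0.93), ([193.7, 193.6], 0.52), ([214.4, 212.8], 0.49)]
tape_roll [([306.4, 166.8], 0.6)]
wrist {'fov_y': 62.06278715692591, 'cx': 256.701288086603, 'cy': 192.23393633227622, 'hand_eye': array([[ 9.99999629e-01, -2.91037892e-04,  8.11249548e-04,
        -9.48714772e-01],
       [-1.24169016e-05, -9.46028237e-01, -3.24084208e-01,
        -8.33332540e+01],
       [ 8.61785764e-04,  3.24084078e-01, -9.46027890e-01,
        -1.41327848e+02],
       [ 0.00000000e+00,  0.00000000e+00,  0.00000000e+00,
         1.00000000e+00]])}
tin_center []
coaster []
ledge_edge []
lever_pivot []
lever_tip []
stapler []
bowl []
tape_roll []
```

View pics/side0.png

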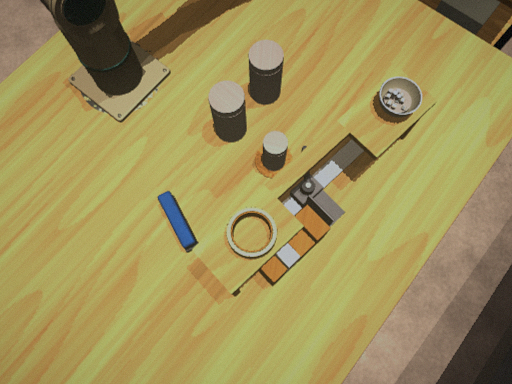

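View pics/top0.png

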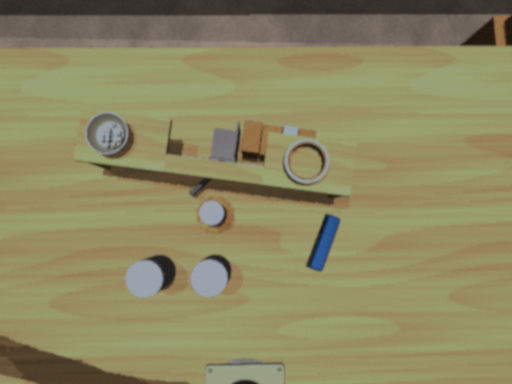

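View pics/wrist0.png

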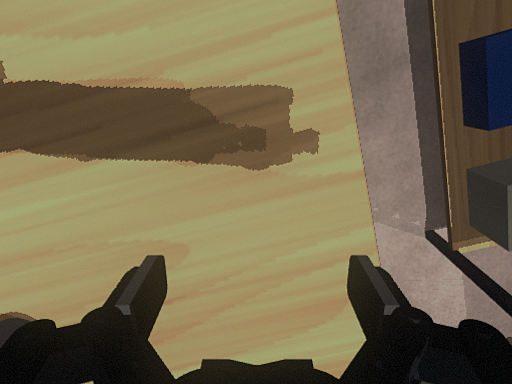

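```bash
cat > h.py <<'E'
import numpy as np, cv2
from scipy.spatial.transform import Rotation as R
from cell import ctrl,get_image,job,models
def cam(im,state=None):
    f=192/np.tan(np.radians(im["fov_y"]/2))
    if "hand_eye" in im:
        H=im["hand_eye"];Rt=R.from_euler('xyz',state["tool_rot"]).as_matrix()
        return f,im["cx"],im["cy"],Rt@H[:3,:3],Rt@H[:3,3]+state["eef_pos"]
    return f,im["cx"],im["cy"],R.from_euler('xyz',im["orientation"]).as_matrix(),np.array(im["origin"])
def proj(c,p):
    f,cx,cy,M,o=c;q=(np.atleast_2d(p)-o)@M
    return np.c_[cx+f*q[:,0]/-q[:,2],cy-f*q[:,1]/-q[:,2]]
def onz(c,uv,z):
    f,cx,cy,M,o=c;uv=np.atleast_2d(uv).astype(float)
    d=np.c_[(uv[:,0]-cx)/f,-(uv[:,1]-cy)/f,-np.ones(len(uv))]@M.T
    return o+d*((z-o[2])/d[:,2])[:,None]
E
python3 - <<'E'
from h import *
for n in ["side","top"]:
    im=get_image(n);c=cam(im);col=im["color"]
    print(n,"base",proj(c,[[0,0,0],[0,0,100]]))
    if n=="side": pts={"tintop":(275,143,124),"big1top":(227,96,160),"pivot":(307,186,56),"coaster?":(271.8,162,4),"tape":(253.7,232.6,198),"bowl":(393.2,106.2,198),"stap":(178.7,222,0)}
    else: pts={"tintop":(211.5,212,124),"tip":(195,191,56),"tape":(306.4,166.8,198),"bowl":(112.5,134.5,198),"ledgeL":(76,160,180),"ledgeR":(350,194,180),"stap":(320.6,240.5,0),"ledge_mid":(212.3,181.2,180)}
    for k,v in pts.items(): print(k,onz(c,v[:2],v[2]).round(1))
    x0,y0=(200,60) if n=="side" else (60,100)
    w=(240,240) if n=="side" else (300,200)
    cv2.imwrite(f"pics/{n}1.png",cv2.resize(col[y0:y0+w[1],x0:x0+w[0]],None,fx=2.6,fy=2.4,interpolation=cv2.INTER_CUBIC) if n=="top" else cv2.resize(col[y0:y0+200,x0:x0+w[0]],None,fx=3,fy=3,interpolation=cv2.INTER_CUBIC))
    for t in ["tin_center","coaster","lever_tip","stapler","bowl","tape_roll"]:
        for d in models.cut_out(n,t)[:3]:
            m=d["pixels"];ys,xs=np.nonzero(m);print(t,d["score"],d["uv"],m.sum(),xs.min(),xs.max(),ys.min(),ys.max())
E
```

```text
side base [[119.33923237  76.5652632 ]
 [107.16874318  55.34968696]]
tintop [[495.8  72.1 124. ]]
big1top [[342.6  81.8 160. ]]
pivot [[611.6  56.5  56. ]]
coaster? [[494.2  67.8   4. ]]
tape [[ 602.2 -136.8  198. ]]
bowl [[663.3 280.9 198. ]]
stap [[ 411. -206.    0.]]
tin_center 0.95 [263.8, 70.2] 1900 249 283 41 104
tin_center 0.79 [226.7, 109.8] 1861 209 246 81 142
tin_center 0.78 [272.0, 150.6] 816 263 287 131 170
coaster 0.63 [303.0, 199.3] 14143 193 435 69 295
lever_tip 0.64 [305.9, 184.4] 165 302 313 146 193
lever_tip 0.47 [297.5, 203.2] 14750 192 436 67 296
stapler 0.61 [178.3, 221.1] 1016 158 198 192 252
bowl 0.58 [396.7, 97.9] 1316 379 421 77 116
tape_roll 0.7 [248.9, 215.3] 1186 227 277 207 259
top base [[244.63814473 403.12676889]
 [243.86709281 420.19919966]]
tintop [[493.6  71.3 124. ]]
tip [[549.4 119.1  56. ]]
tape [[ 590.  -147.9  198. ]]
bowl [[666.7 283.2 198. ]]
ledgeL [[613.1 370.1 180. ]]
ledgeR [[ 529.1 -248.4  180. ]]
stap [[ 417.6 -206.6    0. ]]
ledge_mid [[561.7  63.9 180. ]]
tin_center 0.77 [213.6, 213.3] 549 199 227 201 224
tin_center 0.69 [152.0, 275.1] 1535 125 174 255 296
tin_center 0.61 [214.6, 276.5] 1226 191 229 256 296
coaster 0.78 [228.1, 162.0] 12530 74 355 108 233
stapler 0.83 [324.5, 240.9] 1042 307 340 214 273
bowl 0.77 [105.8, 132.3] 1400 85 128 113 154
tape_roll 0.78 [318.8, 156.3] 862 283 329 139 185
```

View pics/side1.png

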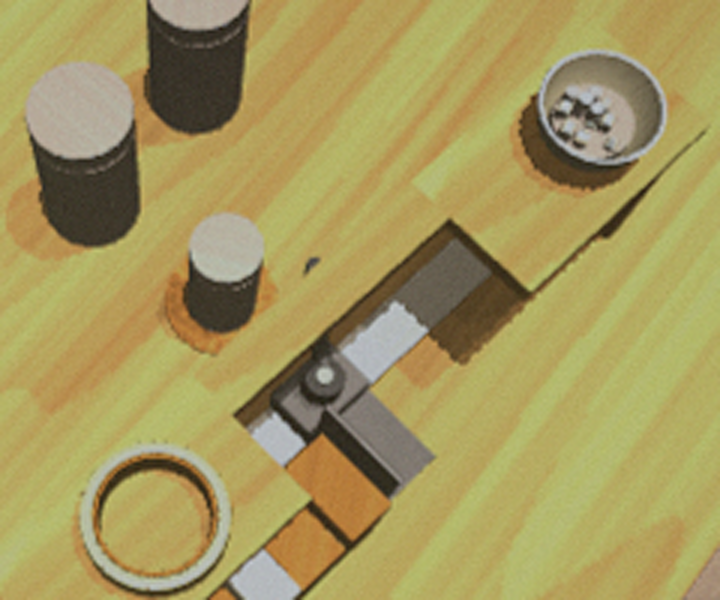

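View pics/top1.png

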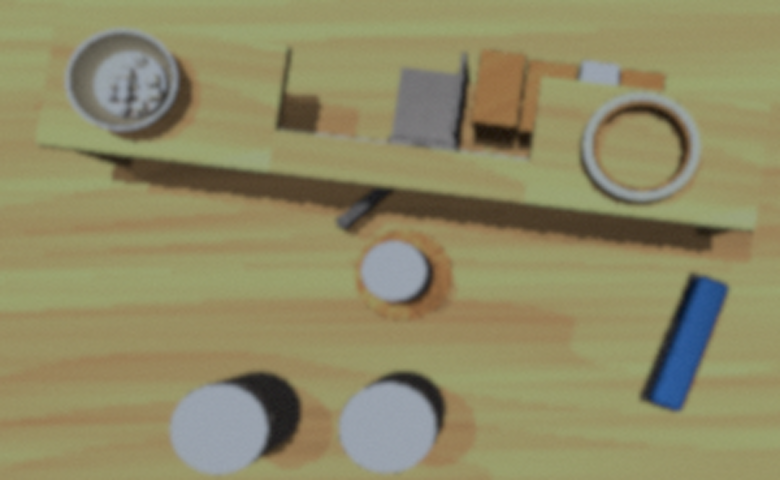

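```bash
cat > ov.py <<'E'
from h import *
def circ(c,r,z): 
    a=np.linspace(0,2*np.pi,40);return np.c_[c[0]+r*np.cos(a),c[1]+r*np.sin(a),0*a+z]
def draw(img,c,P,s,off,col=(0,0,255)):
    q=(proj(c,P)-off+.5)*s
    cv2.polylines(img,[np.round(q*8).astype(int)],False,col,1,cv2.LINE_AA,3)
def unit(mid,yaw):
    M=R.from_euler('z',yaw).as_matrix()
    return lambda p: np.atleast_2d(p)@M.T+np.array([mid[0],mid[1],0])
def lever(py,th,z):  # th joint
    a=np.pi-np.pi/4+th  # dir angle: th=0 -> (-x,+y); grows to right
    d=np.array([np.cos(a),np.sin(a)]);n=np.array([-d[1],d[0]]);p=np.array([45,py])
    L=[p+6*n,p+105*d+6*n,p+105*d-6*n,p-6*n]
    return np.array([[*l,z] for l in L])
def overlay(n,name,mid,yaw,py,tin,cst,th=0,boxes=None,s=4):
    im=get_image(n);c=cam(im);U=unit(mid,yaw)
    x0,y0,x1,y1=boxes
    g=cv2.resize(im["color"][y0:y1,x0:x1],None,fx=s,fy=s,interpolation=cv2.INTER_CUBIC)
    off=np.array([x0,y0])
    draw(g,c,U([[0,-310,180],[0,310,180],[0,310,198],[0,-310,198]]),s,off)
    draw(g,c,U([[120,-310,198],[0,-310,198],[0,310,198],[120,310,198],[120,110,198],[40,110,198],[40,-110,198],[120,-110,198],[120,-310,198]]),s,off,(0,255,255))
    draw(g,c,U(lever(py,th,70)),s,off,(255,0,0));draw(g,c,U(lever(py,th,42)),s,off,(255,0,255))
    draw(g,c,U(circ((45,py),8,70)),s,off,(255,0,0))
    draw(g,c,U([[20,py-35,40],[70,py-35,40],[70,py+35,40],[20,py+35,40],[20,py-35,40]]),s,off,(0,255,0))
    draw(g,c,U(circ(cst,50,4)),s,off,(0,255,0))
    draw(g,c,circ(tin,30,124),s,off,(255,255,0));draw(g,c,circ(tin,30,4),s,off,(255,255,0))
    cv2.imwrite(name,g)
E
python3 - <<'E'
from ov import *
a=((571,61),-.135,-10,(494.5,71.7),(-77,0))
overlay("top","pics/ovt1.png",*a,boxes=(65,100,265,240))
overlay("side","pics/ovs1.png",*a,boxes=(240,110,440,250))
E
```

```text
(no output)
```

View pics/ovt1.png

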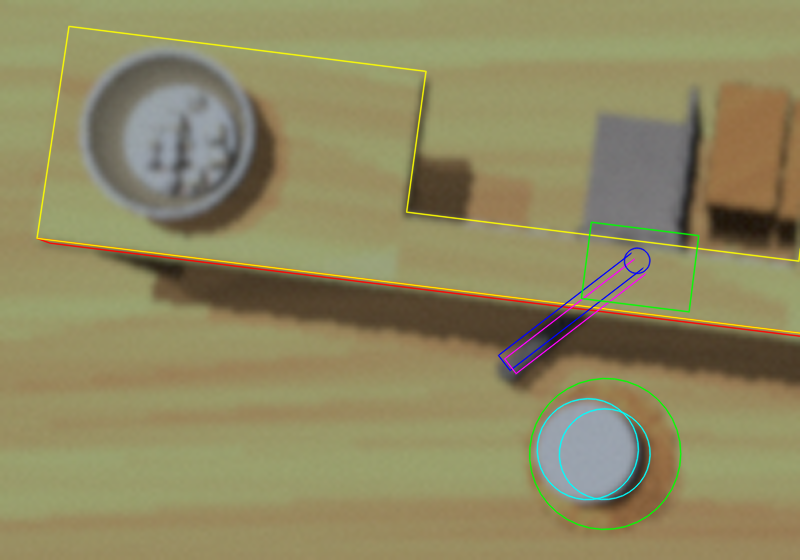

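View pics/ovs1.png

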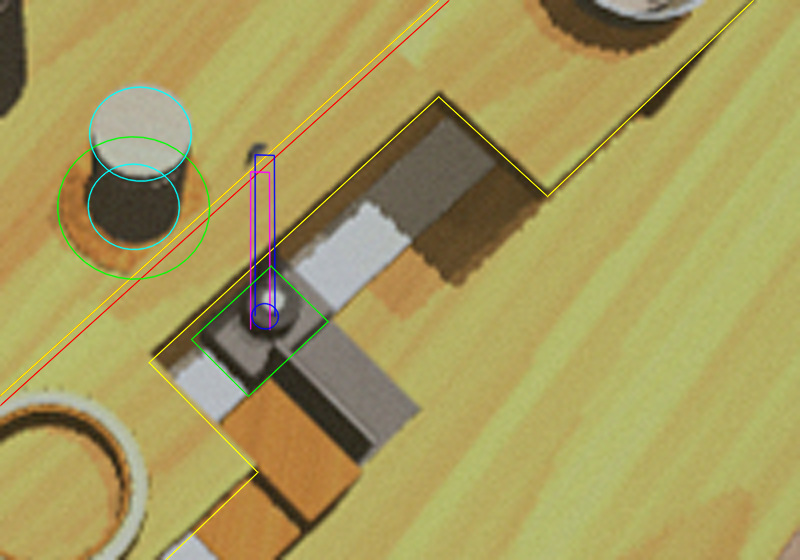

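```bash
cat > mv.py <<'E'
from h import *
import json,sys
yaw=-.135
def rot(lean=0,dy=0):  # leaning tool, unit yaw
    return R.from_euler('z',yaw+np.pi/2+dy)*R.from_euler('x',np.pi)*R.from_rotvec([-lean,0,0])
def rel(p0,r0,p1,r1):
    d=r0.inv().apply(np.array(p1)-p0)/1000;w=(r0.inv()*r1).as_rotvec()
    return np.r_[d,w].round(4).tolist()
U=lambda x,y,z=0:R.from_euler('z',yaw).apply([x,y,z])+[571,61,0]  # ledge mid frame
E
python3 - <<'E'
from mv import *
s=ctrl.read_state()
r0=R.from_euler('xyz',[np.pi,0,1.306]);p0=np.array([170.091,627.365,231.313])
print(r0.as_rotvec(),R.from_euler('xyz',s["tool_rot"]).as_rotvec())
print(rel(p0,r0,[494.7,71.6,215],rot()),U(-77,0),U(-77,190))
E
```

```text
[2.49525602e+00 1.90874351e+00 1.16876832e-16] [-2.49524511e+00 -1.90869647e+00 -5.24688018e-05]
[-0.4514, 0.4587, 0.0163, 0.0, 0.0, -0.1298] [494.7005975   71.36345395   0.        ] [520.27275659 259.63470688   0.        ]
```

Emit:
move_arm([
  [[-0.4514, 0.4587, 0.0163, 0, 0, -0.13], [-0.4514, 0.4587, 0.0163, 0, 0, -0.13], [-0.4514, 0.4587, 0.0163, 0, 0, -0.13], [-0.4514, 0.4587, 0.0163, 0, 0, -0.13], [-0.4514, 0.4587, 0.0163, 0, 0, -0.13], [-0.4514, 0.4587, 0.0163, 0, 0, -0.13], [-0.4514, 0.4587, 0.0163, 0, 0, -0.13], [-0.4514, 0.4587, 0.0163, 0, 0, -0.13], [-0.4514, 0.4587, 0.0163, 0, 0, -0.13], [-0.4514, 0.4587, 0.0163, 0, 0, -0.13], [-0.4514, 0.4587, 0.0163, 0, 0, -0.13], [-0.4514, 0.4587, 0.0163, 0, 0, -0.13], [-0.4514, 0.4587, 0.0163, 0, 0, -0.13]],
], jaw=1)

```text
clock: 3.78
eef_pos: [493.7, 73.9, 214.9]
tool_rot: [-3.141, -0.001, 1.439]
force: [-0.0, 1.1, 0.7]
width: 85.4
```

```bash
python3 - <<'E'
from mv import *
from ov import draw,circ
s=ctrl.read_state();print(s["eef_pos"],s["tool_rot"],s["clock"])
im=get_image("wrist");c=cam(im,s)
g=im["color"].copy();print(models.place_of("wrist","tin_center"),models.place_of("wrist","coaster"))
t=np.array([494.7,71.6]);o=np.zeros(2)
draw(g,c,circ(t,30,124),1,o);draw(g,c,circ(t,50,4),1,o,(0,255,0));draw(g,c,np.array([U(0,-300,180),U(0,300,180)]),1,o)
cv2.imwrite("pics/w2.png",g)
E
```

```text
[493.69759957  73.87158971 214.94712461] [-3.14052398e+00 -1.09694820e-03  1.43898032e+00] 3.775
[{'uv': [253.8, 282.2], 'score': 0.46}] []
```

View pics/w2.png

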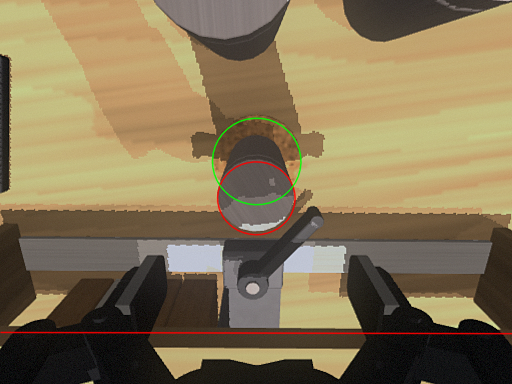

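```bash
python3 - <<'E'
from mv import *
from ov import draw,circ,lever
s=ctrl.read_state()
im=get_image("wrist");c=cam(im,s)
s4=4
for i,(py,th) in enumerate([(-10,0),(-5,0.1)]):
    g=cv2.resize(im["color"][190:340,180:370],None,fx=4,fy=4,interpolation=cv2.INTER_CUBIC);o=np.array([180,190])
    f=lambda P:np.array([U(*p) for p in P])
    draw(g,c,f(lever(py,th,70)),4,o);draw(g,c,f(lever(py,th,42)),4,o,(0,255,255))
    draw(g,c,f(circ((45,py),9,78)),4,o,(255,0,0))
    draw(g,c,f([[20,py-35,40],[70,py-35,40],[70,py+35,40],[20,py+35,40],[20,py-35,40]]),4,o,(0,255,0))
    cv2.imwrite(f"pics/w3{i}.png",g)
E
```

```text
(no output)
```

View pics/w30.png

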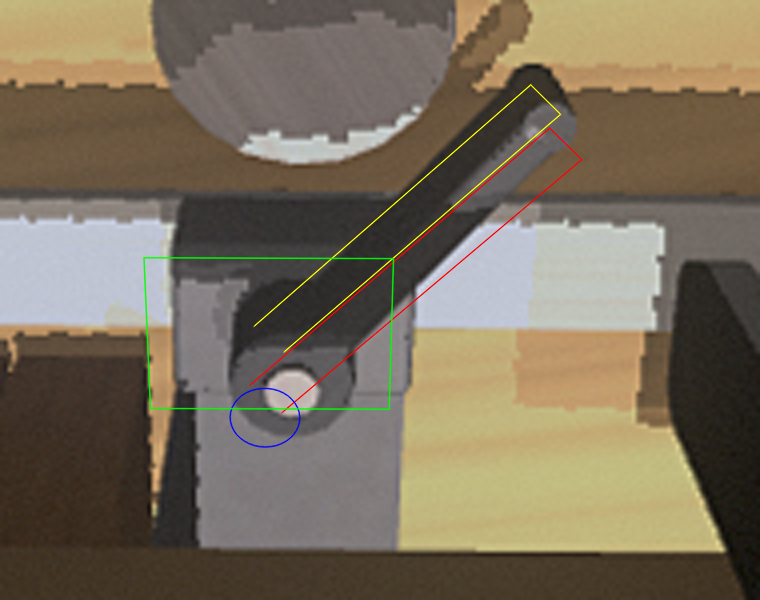

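```bash
python3 - <<'E'
from mv import *
from ov import draw,circ,lever
s=ctrl.read_state()
im=get_image("wrist");c=cam(im,s)
py,th=-3.5,0.13
g=cv2.resize(im["color"][190:340,180:370],None,fx=4,fy=4,interpolation=cv2.INTER_CUBIC);o=np.array([180,190])
f=lambda P:np.array([U(*p) for p in P])
draw(g,c,f(lever(py,th,70)),4,o);draw(g,c,f(lever(py,th,42)),4,o,(0,255,255))
draw(g,c,f(circ((45,py),14,78)),4,o,(255,0,0))
draw(g,c,f([[20,py-35,40],[70,py-35,40],[70,py+35,40],[20,py+35,40],[20,py-35,40],[20,py-35,0],[20,py+35,0],[20,py+35,40]]),4,o,(0,255,0))
draw(g,c,f([[0,-310,180],[0,310,180],[0,310,198],[0,-310,198]]),4,o)
cv2.imwrite(f"pics/w33.png",g)
E
```

```text
(no output)
```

View pics/w33.png

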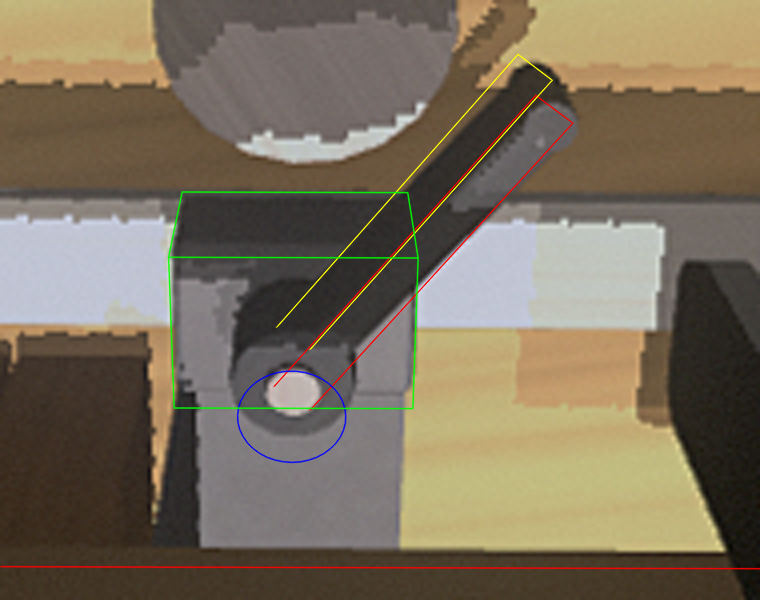

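Emit:
move_arm([
  [[0, 0, 0.05, 0, 0, 0], [0, 0, 0.1, 0, 0, 0], [0, 0, 0.13, 0, 0, 0], [0, 0, 0.139, 0, 0, 0], [0, 0, 0.139, 0, 0, 0]],
])

```text
clock: 4.65
eef_pos: [494.7, 72.0, 76.1]
tool_rot: [-3.141, -0.0, 1.437]
force: [-0.8, 0.1, -0.3]
width: 85.4
```

```bash
python3 - <<'E'
from mv import *
s=ctrl.read_state();print(s["eef_pos"],s["force"])
g=get_image("wrist")["color"];cv2.imwrite("pics/w4.png",g)
E
```

```text
[494.74243567  71.99678962  76.14216641] [-0.75680052  0.05425032 -0.288903  ]
```

View pics/w4.png

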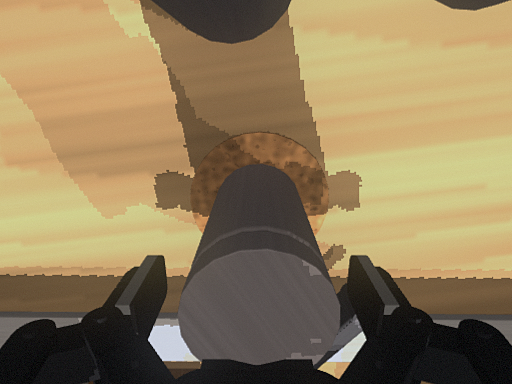

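Emit:
move_arm([
  [[0, 0, 0, 0, 0, 0], [0, 0, 0, 0, 0, 0], [0, 0, 0, 0, 0, 0], [0, 0, 0, 0, 0, 0], [0, 0, 0, 0, 0, 0], [0, 0, 0, 0, 0, 0], [0, 0, -0.005, 0, 0, 0], [0, 0, -0.02, 0, 0, 0]],
], jaw=0)

```text
clock: 5.7
eef_pos: [493.9, 71.5, 96.3]
tool_rot: [-3.14, 0.001, 1.436]
force: [-0.0, 0.6, -3.2]
width: 58.9
```

Emit:
move_arm([
  [[0, -0.01, -0.01, 0, 0, 0], [0.02, -0.02, -0.01, 0, 0, 0], [0.05, -0.02, -0.01, 0, 0, 0], [0.085, -0.02, -0.01, 0, 0, 0], [0.12, -0.02, -0.01, 0, 0, 0], [0.15, -0.02, -0.01, 0, 0, 0], [0.175, -0.02, -0.01, 0, 0, 0], [0.19, -0.02, -0.01, 0, 0, 0], [0.19, -0.02, 0.0, 0, 0, 0], [0.19, -0.02, 0.012, 0, 0, 0], [0.19, -0.02, 0.019, 0, 0, 0], [0.19, -0.02, 0.022, 0, 0, 0], [0.19, -0.02, 0.0235, 0, 0, 0], [0.19, -0.02, 0.0235, 0, 0, 0]],
])

```text
clock: 7.45
eef_pos: [499.9, 261.3, 73.4]
tool_rot: [-3.141, 0.001, 1.435]
force: [-3.5, -2.0, 8.6]
width: 58.6
```

Emit:
move_arm([
  [[0, 0, 0, 0, 0, 0], [0, 0, 0, 0, 0, 0], [0, 0, 0, 0, 0, 0], [0, 0, 0, 0, 0, 0], [0, 0, -0.02, 0, 0, 0], [0, 0, -0.06, 0, 0, 0], [0, 0, -0.11, 0, 0, 0], [0, 0, -0.15, 0, 0, 0], [0, 0, -0.15, 0, 0, 0]],
], jaw=1)

```text
clock: 8.57
eef_pos: [502.4, 263.7, 225.9]
tool_rot: [3.136, -0.005, 1.436]
force: [0.9, -0.2, -0.1]
width: 85.4
```

```bash
python3 - <<'E'
from ov import *
s=ctrl.read_state();print(s["eef_pos"],s["force"])
a=((571,61),-.135,-3.5,(499.8,262),(-77,0),.1)
overlay("top","pics/ovt2.png",*a,boxes=(65,100,265,240))
overlay("side","pics/ovs2.png",*a,boxes=(240,90,440,240))
print(models.place_of("top","tin_center"),models.place_of("side","tin_center"))
E
```

```text
[502.40195739 263.67696936 225.86693684] [ 0.94444441 -0.19313302 -0.06859969]
[{'uv': [154.4, 272.0], 'score': 0.95}, {'uv': [212.8, 274.2], 'score': 0.92}, {'uv': [139.9, 213.0], 'score': 0.83}] [{'uv': [228.2, 109.4], 'score': 0.85}, {'uv': [263.4, 71.6], 'score': 0.78}, {'uv': [320.3, 101.4], 'score': 0.65}, {'uv': [392.2, 104.6], 'score': 0.46}]
```

View pics/ovt2.png

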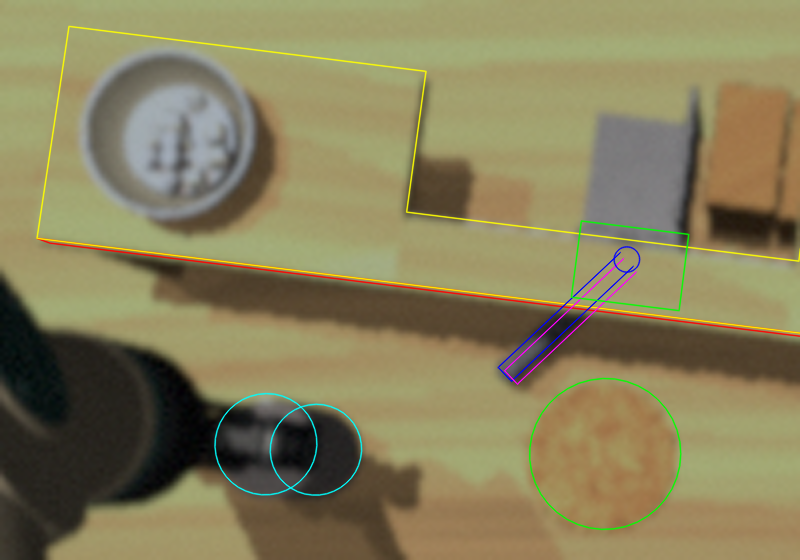

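View pics/ovs2.png

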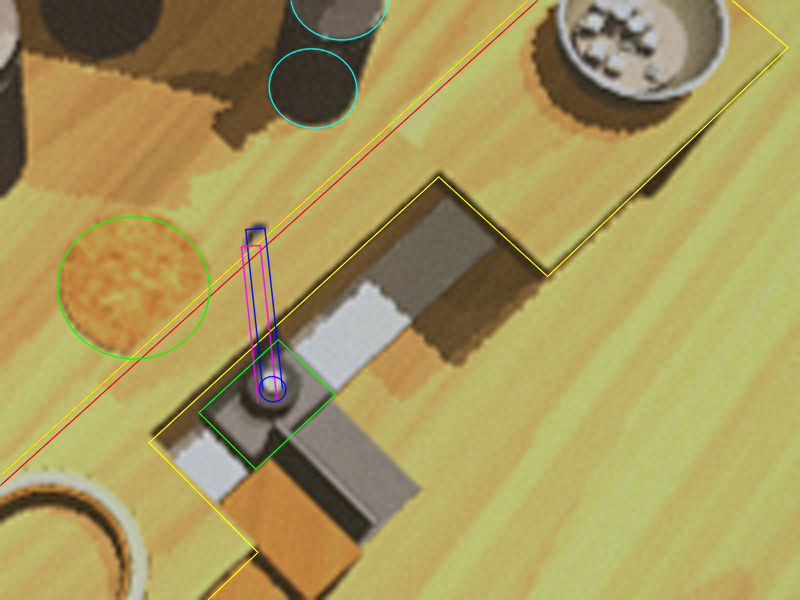

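```bash
cat >> mv.py <<'E'
def rotS(lean): # tool y = unit y, camera on right
    return R.from_euler('z',yaw+np.pi)*R.from_euler('x',np.pi)*R.from_rotvec([0,lean,0])
E
python3 - <<'E'
from mv import *
from scipy.optimize import least_squares
ct=cam(get_image("top"));cs=cam(get_image("side"))
for a in [[212.8,274.2],[154.4,272]]:
  for b in [[228.2,109.4],[263.4,71.6]]:
    r=least_squares(lambda p:np.r_[proj(ct,p)[0]-a,proj(cs,p)[0]-b],[340,100,60]);print(r.x.round(),r.cost.round(1))
al=np.radians(30)
print(rotS(al).as_matrix().round(2))
p0=np.array([500.5,262.6,222.5]);r0=rot(0);r1=rotS(al)
ax=r1.apply([0,0,1])
q=U(-8.5,84,48);print(q,ax,(q-130*ax))
print(rel(p0,r0,q-130*ax,r1))
for k in [.25,.5,.75]:
  print(k, R.from_rotvec((r0.inv()*r1).as_rotvec()*k).as_rotvec().round(3))
print(rel(q-130*ax,r1,q,r1))
E
```

```text
[347.  72. 113.] 1.0
[395.  83. 303.] 447.8
[ 280.  229. -180.] 427.3
[354. 206. 122.] 0.1
[[-0.86  0.13 -0.5 ]
 [ 0.12  0.99  0.07]
 [ 0.5   0.   -0.87]]
[573.88292481 145.37972946  48.        ] [-0.49545067  0.06729516 -0.8660254 ] [638.29151134 136.63135925 160.58330249]
[-0.1063, 0.1535, 0.0619, 0.4104, 0.4104, -1.5316]
0.25 [ 0.103  0.103 -0.383]
0.5 [ 0.205  0.205 -0.766]
0.75 [ 0.308  0.308 -1.149]
[-0.0, 0.0, 0.13, 0.0, 0.0, 0.0]
```

```bash
cat >> mv.py <<'E'
def rotS(lean): return R.from_euler('z',yaw+np.pi)*R.from_euler('x',np.pi)*R.from_rotvec([0,-lean,0])
PV=np.array([45,-3.5])
def P(phi,r,extra=0):
    phi=np.radians(phi);d=np.array([-np.cos(phi),-np.sin(phi)]);n=np.array([-np.sin(phi),np.cos(phi)])
    off=6+16*abs(n[0])+11*abs(n[1])+extra
    return PV+r*d+off*n
AL=np.radians(25)
E
python3 - <<'E'
from mv import *
p0=np.array([500.5,262.6,222.5]);r0=rot(0);r1=rotS(AL)
ax=r1.apply([0,0,1]);print(ax)
a=P(-40,90,6);q=U(*a,48);print(a,q,q-150*ax)
print(rel(p0,r0,q-150*ax,r1))
rr=lambda f: 90-20*np.sin(np.clip((f+40)/60,0,1)*np.pi/2) if f<20 else 70+10*(f-20)/45
for f in range(-40,70,5):
    b=P(f,rr(f));print(f,b.round(1),rel(q,r1,U(*b,48),r1)[:3])
E
```

```text
[ 0.418773   -0.05688032 -0.90630779]
[-4.20329134 77.87694519] [577.31643529 138.73409095  48.        ] [514.50048556 147.26613944 183.94616806]
[-0.1124, 0.0294, 0.0386, -0.3422, -0.3422, -1.5436]
-40 [-8.1 73.3] [0.0035, -0.0046, -0.0016]
-35 [-12.7  66.4] [0.0077, -0.0114, -0.0036]
-30 [-16.7  59.3] [0.0113, -0.0186, -0.0053]
-25 [-20.   51.9] [0.0143, -0.026, -0.0067]
-20 [-22.7  44.4] [0.0168, -0.0335, -0.0078]
-15 [-24.8  36.7] [0.0187, -0.0412, -0.0087]
-10 [-26.3  29. ] [0.02, -0.0489, -0.0093]
-5 [-27.3  21.2] [0.0209, -0.0566, -0.0097]
0 [-27.7  13.5] [0.0213, -0.0644, -0.0099]
5 [-27.8   8.5] [0.0214, -0.0693, -0.01]
10 [-28.    3.5] [0.0216, -0.0743, -0.0101]
15 [-28.2  -1.6] [0.0217, -0.0795, -0.0101]
20 [-28.2  -6.9] [0.0218, -0.0848, -0.0102]
25 [-29.1 -13. ] [0.0225, -0.0908, -0.0105]
30 [-29.3 -19.2] [0.0228, -0.0971, -0.0106]
35 [-28.9 -25.7] [0.0224, -0.1036, -0.0105]
40 [-27.9 -32.4] [0.0215, -0.1103, -0.01]
45 [-26.2 -39.2] [0.0199, -0.1171, -0.0093]
50 [-23.7 -45.9] [0.0177, -0.1238, -0.0082]
55 [-20.4 -52.6] [0.0147, -0.1305, -0.0069]
60 [-16.4 -59.1] [0.0111, -0.137, -0.0052]
65 [-11.6 -65.4] [0.0067, -0.1433, -0.0031]
```

Emit:
move_arm([
  [[-0.02, 0, 0, -0.034, -0.034, -0.154], [-0.04, 0, 0, -0.068, -0.068, -0.309], [-0.06, 0, 0, -0.103, -0.103, -0.463], [-0.08, 0, 0.01, -0.137, -0.137, -0.617], [-0.1, 0.005, 0.02, -0.171, -0.171, -0.772], [-0.11, 0.01, 0.03, -0.205, -0.205, -0.926], [-0.1124, 0.02, 0.0386, -0.24, -0.24, -1.08], [-0.1124, 0.0294, 0.0386, -0.274, -0.274, -1.235], [-0.1124, 0.0294, 0.0386, -0.308, -0.308, -1.389], [-0.1124, 0.0294, 0.0386, -0.3422, -0.3422, -1.5436], [-0.1124, 0.0294, 0.0386, -0.3422, -0.3422, -1.5436], [-0.1124, 0.0294, 0.0386, -0.3422, -0.3422, -1.5436]],
], jaw=0)

```text
clock: 10.38
eef_pos: [513.8, 146.9, 183.1]
tool_rot: [-3.141, 0.435, 3.007]
force: [0.9, -0.2, 0.0]
width: -0.1
```

```bash
python3 - <<'E'
from mv import *
s=ctrl.read_state();print(s["eef_pos"],s["force"],s["qpos"].round(2),s["width"])
print(R.from_euler('xyz',s["tool_rot"]).as_matrix().round(2))
for n in ["side","wrist"]:
    cv2.imwrite(f"pics/{n}5.png",get_image(n)["color"])
E
```

```text
[513.78130963 146.89510455 183.09550503] [ 0.91617671 -0.18494897  0.04391422] [-0.55  0.43  0.07  2.25  1.17  0.24  1.4 ] -0.08689138336300825
[[-0.9   0.13  0.42]
 [ 0.12  0.99 -0.06]
 [-0.42 -0.   -0.91]]
```

View pics/side5.png

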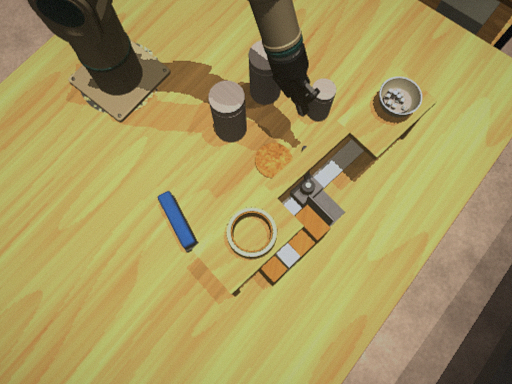

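View pics/wrist5.png

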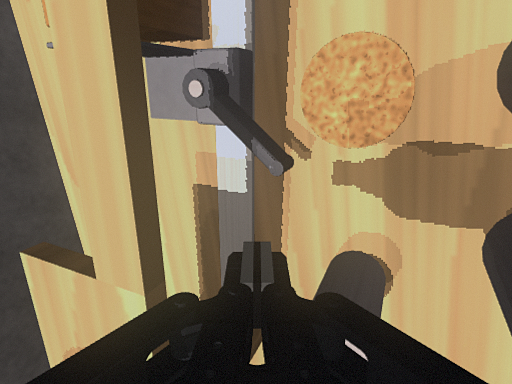

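Emit:
move_arm([
  [[0, 0, 0.04, 0, 0, 0], [0, 0, 0.08, 0, 0, 0], [0, 0, 0.1, 0, 0, 0], [0, 0, 0.1, 0, 0, 0]],
])

```text
clock: 10.98
eef_pos: [555.7, 140.5, 90.7]
tool_rot: [-3.139, 0.432, 3.006]
force: [0.0, 0.3, 0.5]
width: 0.2
```

```bash
python3 - <<'E'
from mv import *
s=ctrl.read_state();print(s["eef_pos"],s["force"],s["qpos"].round(2),s["width"])
print(R.from_euler('xyz',s["tool_rot"]).as_matrix().round(2))
for n in ["side","wrist"]:
    cv2.imwrite(f"pics/{n}6.png",get_image(n)["color"])
E
```

```text
[555.66216919 140.50910325  90.7142354 ] [0.00427598 0.32536575 0.52470368] [-0.37  0.66 -0.09  2.22  1.93  0.31  0.68] 0.23652884701561083
[[-0.9   0.14  0.41]
 [ 0.12  0.99 -0.06]
 [-0.42 -0.   -0.91]]
```

View pics/side6.png

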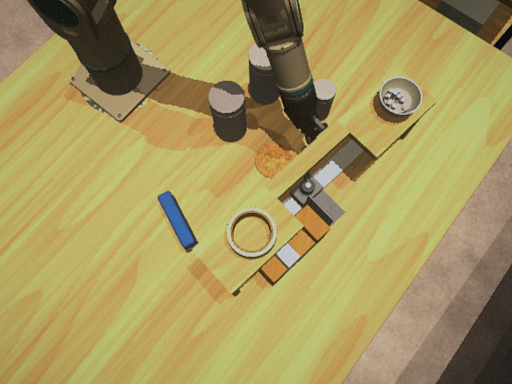

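View pics/wrist6.png

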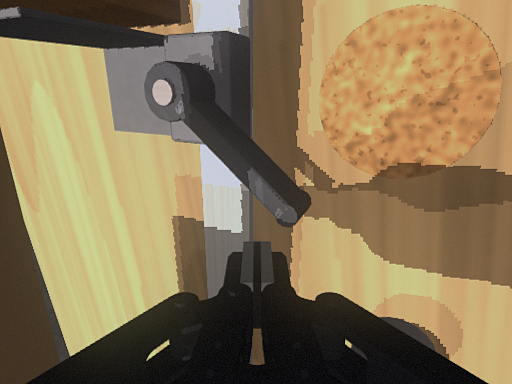

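```bash
python3 - <<'E'
from mv import *
s=ctrl.read_state();c=cam(get_image("wrist"),s)
r1=rotS(AL);q=U(-4.2,77.9,48)
for d in [[0,0,0],[-14.5,-11,0],[14.5,-11,0],[14.5,11,0],[-14.5,11,0]]: print(d,proj(c,q+r1.apply(d)).round())
print(proj(c,s["eef_pos"]))
E
```

```text
[0, 0, 0] [[255. 220.]]
[-14.5, -11, 0] [[233. 205.]]
[14.5, -11, 0] [[278. 205.]]
[14.5, 11, 0] [[277. 236.]]
[-14.5, 11, 0] [[234. 236.]]
[[255.87151209 260.2820837 ]]
```

Emit:
move_arm([
  [[0, 0.008, 0.0, 0, 0, 0], [0, 0.008, 0.02, 0, 0, 0], [0, 0.008, 0.04, 0, 0, 0], [0, 0.008, 0.05, 0, 0, 0], [0, 0.008, 0.05, 0, 0, 0]],
])

```text
clock: 11.75
eef_pos: [578.5, 146.9, 48.1]
tool_rot: [-3.142, 0.436, 3.007]
force: [0.3, 0.1, -0.9]
width: -0.0
```

```bash
python3 - <<'E'
from mv import *
s=ctrl.read_state();print(s["eef_pos"],s["force"],s["qpos"].round(2),s["width"])
print(R.from_euler('xyz',s["tool_rot"]).as_matrix().round(2))
for n in ["wrist"]:
    cv2.imwrite(f"pics/{n}7.png",get_image(n)["color"])
E
```

```text
[578.45890848 146.92125012  48.13048391] [ 0.32114543  0.14535996 -0.88367625] [-0.31  0.77 -0.17  2.18  2.05  0.38  0.58] -0.006119345013216707
[[-0.9   0.13  0.42]
 [ 0.12  0.99 -0.06]
 [-0.42 -0.   -0.91]]
```

View pics/wrist7.png

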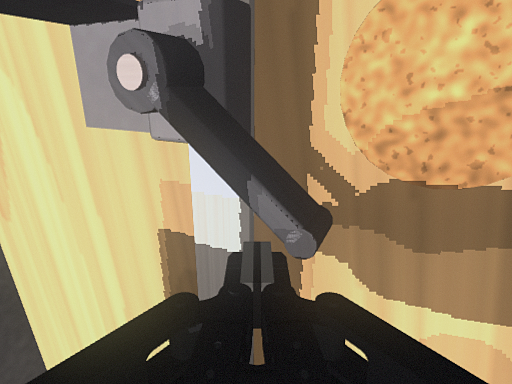

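Emit:
move_arm([
  [[0.0035, -0.0126, -0.0016, 0, 0, 0], [0.0077, -0.0194, -0.0036, 0, 0, 0], [0.0113, -0.0266, -0.0053, 0, 0, 0], [0.0143, -0.034, -0.0067, 0, 0, 0], [0.0168, -0.0415, -0.0078, 0, 0, 0], [0.0187, -0.0492, -0.0087, 0, 0, 0], [0.02, -0.0569, -0.0093, 0, 0, 0], [0.0209, -0.0646, -0.0097, 0, 0, 0], [0.0213, -0.0724, -0.0099, 0, 0, 0]],
])

```text
clock: 12.92
eef_pos: [545.0, 77.6, 47.8]
tool_rot: [-3.142, 0.436, 3.007]
force: [-1.3, 2.1, -0.5]
width: -0.1
```

```bash
python3 - <<'E'
from mv import *
s=ctrl.read_state();print(s["eef_pos"],s["force"],s["qpos"].round(2),s["width"])
for n in ["wrist","side"]:
    cv2.imwrite(f"pics/{n}8.png",get_image(n)["color"])
E
```

```text
[544.96472243  77.5816023   47.79933062] [-1.31286581  2.12749338 -0.4907915 ] [-0.11  0.76 -0.28  2.31  2.27  0.48  0.47] -0.10506654686426972
```

View pics/wrist8.png

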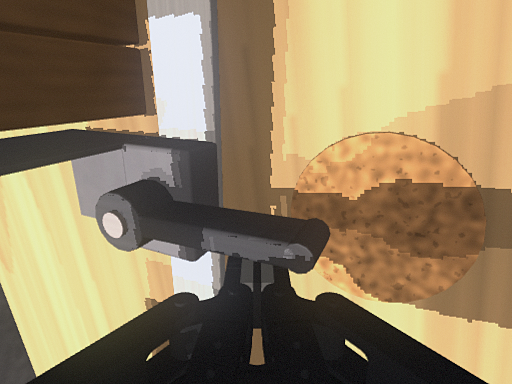

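View pics/side8.png

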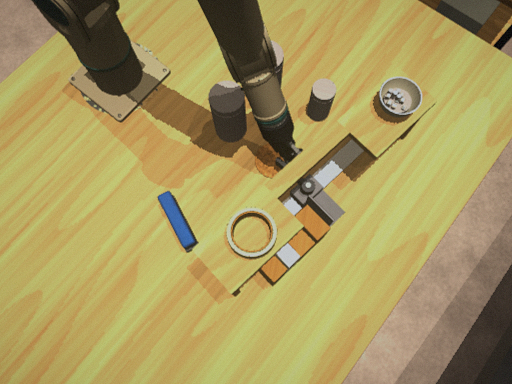

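Emit:
move_arm([
  [[0.0001, -0.0049, -0.0001, 0, 0, 0], [0.0003, -0.0099, -0.0002, 0, 0, 0], [0.0004, -0.0151, -0.0002, 0, 0, 0], [0.0005, -0.0204, -0.0003, 0, 0, 0], [0.0012, -0.0264, -0.0006, 0, 0, 0], [0.0015, -0.0327, -0.0007, 0, 0, 0], [0.0011, -0.0392, -0.0006, 0, 0, 0], [0.0002, -0.0459, -0.0001, 0, 0, 0], [-0.0014, -0.0527, 0.0006, 0, 0, 0]],
])

```text
clock: 14.15
eef_pos: [539.5, 25.1, 47.8]
tool_rot: [-3.141, 0.436, 3.007]
force: [0.1, 1.1, -0.1]
width: 0.1
```

```bash
python3 - <<'E'
from mv import *
s=ctrl.read_state();print(s["eef_pos"],s["force"],s["qpos"].round(2),s["width"])
for n in ["wrist","side"]:
    cv2.imwrite(f"pics/{n}9.png",get_image(n)["color"])
E
```

```text
[539.47594564  25.06959589  47.84747118] [ 0.09918697  1.05257255 -0.12777886] [ 0.02  0.76 -0.3   2.35  2.4   0.5   0.46] 0.12055121665675803
```

View pics/wrist9.png

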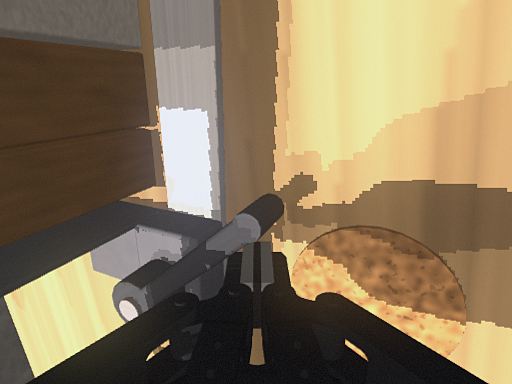

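View pics/side9.png

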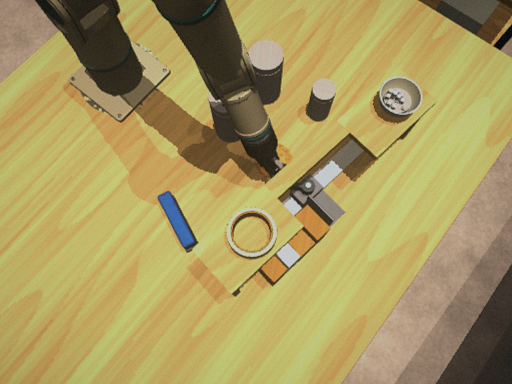

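```bash
cat > lv.py <<'E'
from mv import *
from ov import draw,circ,lever
def lv(name,phis,py=-3.5):
    s=ctrl.read_state();print(s["clock"],s["eef_pos"].round(1),s["force"].round(1),s["qpos"].round(2))
    im=get_image("wrist");c=cam(im,s)
    g=cv2.resize(im["color"],None,fx=1.5,fy=1.5);o=np.zeros(2)
    f=lambda P:np.array([U(*p) for p in P])
    for ph,col in zip(phis,[(0,0,255),(0,255,0),(255,0,0)]):
        draw(g,c,f(lever(py,np.radians(ph+45),70)),1.5,o,col)
    draw(g,c,f([[20,py-35,40],[70,py-35,40],[70,py+35,40],[20,py+35,40],[20,py-35,40]]),1.5,o,(255,255,0))
    cv2.imwrite(name,g)
E
python3 -c "
from lv import *
lv('pics/l1.png',[35,45,65])"
```

```text
14.25 [539.6  24.1  47.9] [ 0.1 -0.2  1.1] [ 0.03  0.76 -0.3   2.35  2.4   0.5   0.46]
```

View pics/l1.png

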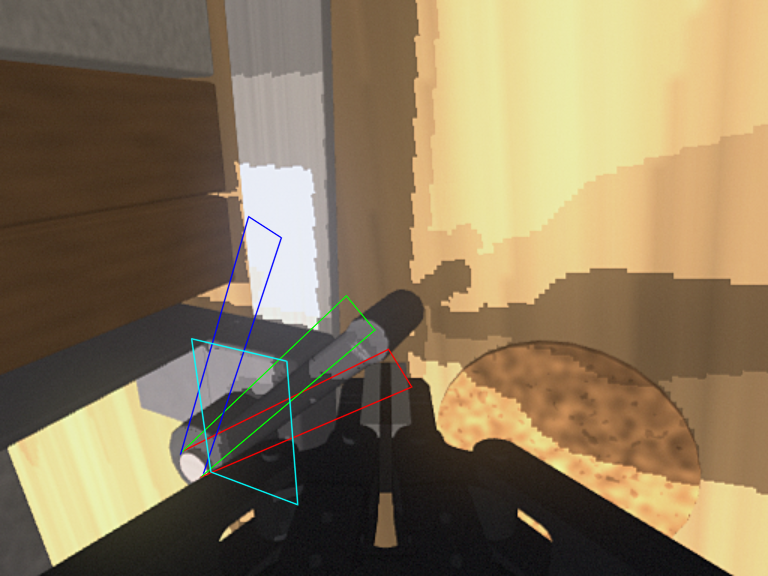

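Emit:
move_arm([
  [[-0.001, -0.0034, 0.0005, 0, 0, 0], [-0.0022, -0.0067, 0.0011, 0, 0, 0], [-0.0037, -0.01, 0.0017, 0, 0, 0], [-0.0052, -0.0134, 0.0024, 0, 0, 0], [-0.007, -0.0167, 0.0032, 0, 0, 0], [-0.0088, -0.0199, 0.0041, 0, 0, 0], [-0.0088, -0.0199, 0.0041, 0, 0, 0]],
])

```text
clock: 15.18
eef_pos: [546.9, 3.9, 48.0]
tool_rot: [-3.141, 0.437, 3.006]
force: [1.6, 0.4, -0.5]
width: 0.2
```

```bash
python3 -c "
from lv import *
lv('pics/l2.png',[55,60,65])
import ov
g=get_image('side')['color'][130:250,230:390];cv2.imwrite('pics/s10.png',cv2.resize(g,None,fx=4,fy=4,interpolation=2))"
```

```text
15.175 [546.9   3.9  48. ] [ 1.6  0.4 -0.5] [ 0.07  0.76 -0.3   2.34  2.43  0.47  0.48]
```

View pics/l2.png

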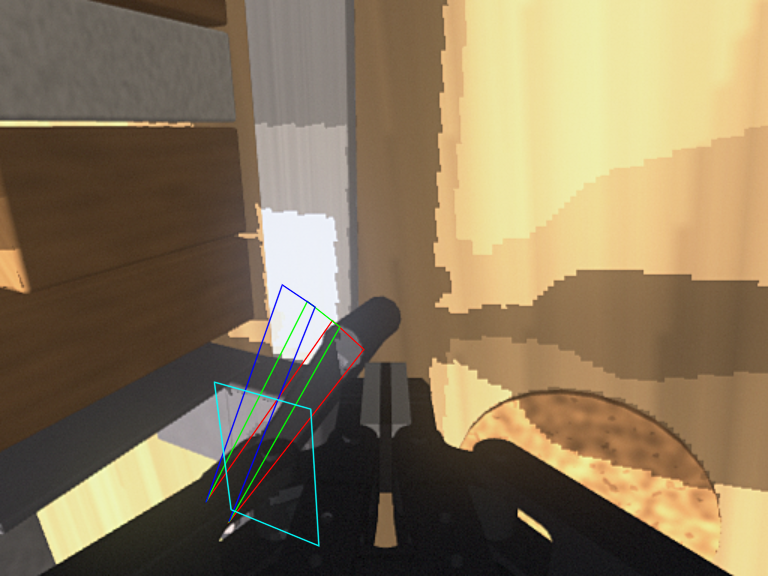

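View pics/s10.png

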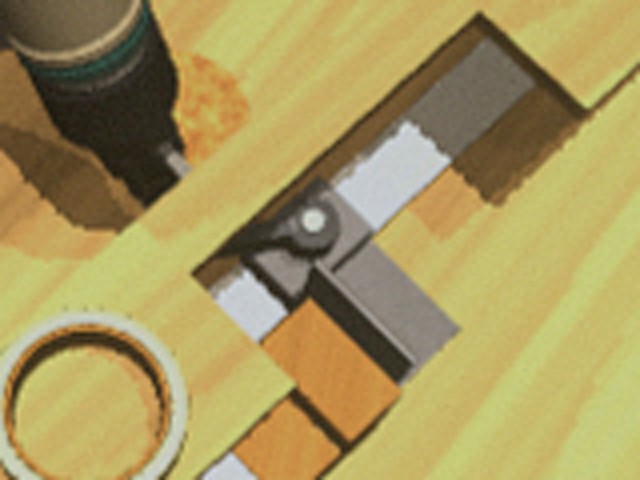

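Emit:
move_arm([
  [[-0.0023, -0.003, 0.0011, 0, 0, 0], [-0.0045, -0.006, 0.0021, 0, 0, 0], [-0.0068, -0.009, 0.0032, 0, 0, 0], [-0.0091, -0.012, 0.0042, 0, 0, 0], [-0.0091, -0.012, 0.0042, 0, 0, 0]],
])

```text
clock: 15.9
eef_pos: [554.4, -7.7, 47.8]
tool_rot: [3.14, 0.435, 3.008]
force: [-1.3, 4.9, 0.8]
width: -0.1
```

```bash
cat >> lv.py <<'E'
def sv(name,phis,py=-3.5):
    im=get_image("side");c=cam(im)
    g=cv2.resize(im["color"][130:250,230:390],None,fx=4,fy=4,interpolation=2);o=np.array([230,130])
    g=np.hstack([g]);h=g.copy()
    f=lambda P:np.array([U(*p) for p in P])
    for ph,col in zip(phis,[(0,0,255),(0,255,0),(255,0,0)]):
        draw(h,c,f(lever(py,np.radians(ph+45),70)),4,o,col)
    draw(h,c,f([[20,py-35,40],[70,py-35,40],[70,py+35,40],[20,py+35,40],[20,py-35,40]]),4,o,(255,255,0))
    cv2.imwrite(name,h)
E
python3 -c "
from lv import *
lv('pics/l3.png',[55,60,65])
sv('pics/s11.png',[55,65])"
```

```text
15.9 [554.4  -7.7  47.8] [-1.3  4.9  0.8] [ 0.1   0.76 -0.29  2.32  2.45  0.45  0.5 ]
```

View pics/l3.png

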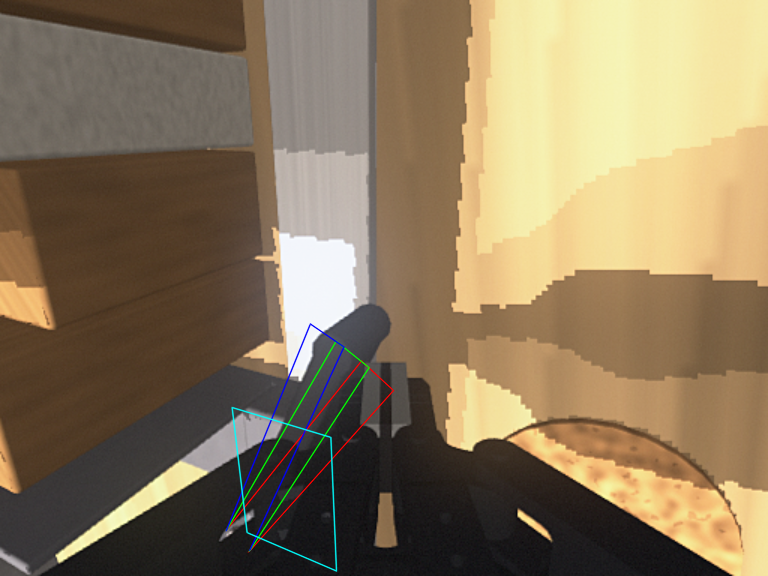

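View pics/s11.png

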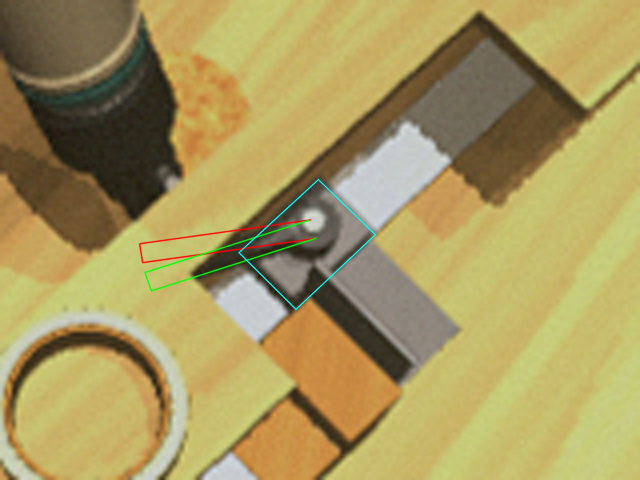

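```bash
python3 -c "
from lv import *
def crop(g): 
    g=g[165:215,265:335];g=cv2.convertScaleAbs(g,alpha=1.8,beta=20);return cv2.resize(g,None,fx=5.5,fy=5.5,interpolation=2)
a=crop(cv2.imread('pics/side9.png'))
im=get_image('side');b=crop(im['color']);c=cam(im)
f=lambda P:np.array([U(*p) for p in P])
for ph in (55,65): draw(b,c,f(lever(-3.5,np.radians(ph+45),70)),5.5,np.array([265,165]),(0,0,255))
cv2.imwrite('pics/cmp.png',np.hstack([a,b]))
cv2.imwrite('pics/top11.png',cv2.resize(get_image('top')['color'][120:250,150:300],None,fx=5,fy=4.5,interpolation=2))"
```

```text
(no output)
```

View pics/cmp.png

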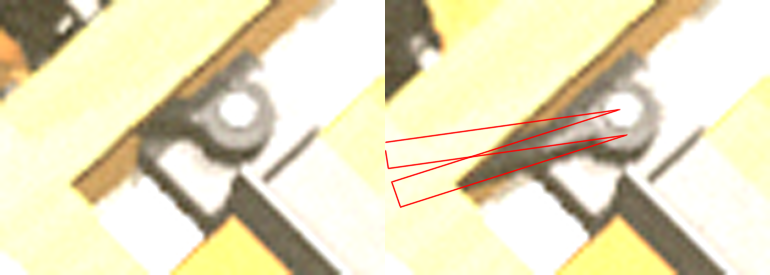

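View pics/top11.png

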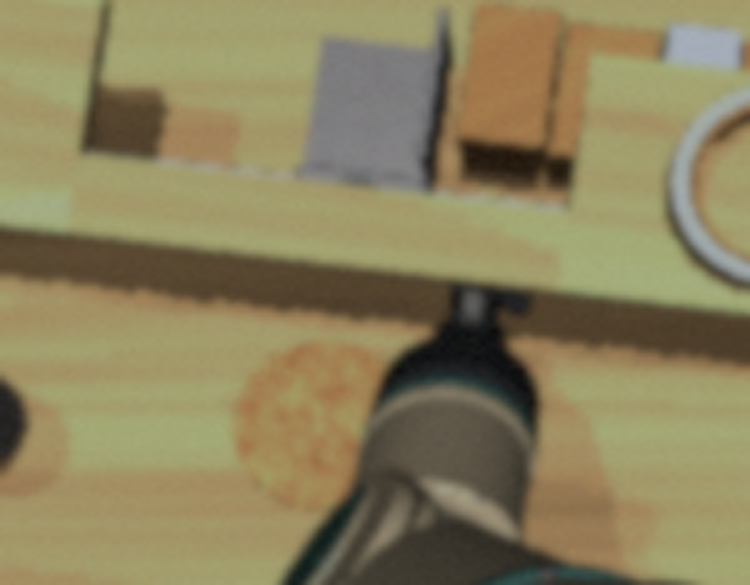

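```bash
python3 -c "
from lv import *
im=get_image('top');c=cam(im)
Ui=lambda p:R.from_euler('z',-yaw).apply(np.array(p)-[571,61,0])
for uv in [(252,185),(254,187),(255.5,184),(253,190)]: print(uv,Ui(onz(c,uv,63)[0]).round(1))
g=cv2.resize(im['color'][165:205,225:275],None,fx=14,fy=14,interpolation=2)
f=lambda P:np.array([U(*p) for p in P])
for ph,col in ((55,(0,0,255)),(60,(0,255,0)),(65,(255,0,0))):
  draw(g,c,f(lever(-3.5,np.radians(ph+45),70)),14,np.array([225,165]),col)
draw(g,c,f([[0,-310,180],[0,310,180]]),14,np.array([225,165]),(0,255,255))
cv2.imwrite('pics/t12.png',g)
"
```

```text
(252, 185) [  3.2 -87.1  63. ]
(254, 187) [ -1.2 -92.8  63. ]
(255.5, 184) [  6.8 -95.6  63. ]
(253, 190) [ -9.1 -91.2  63. ]
```

View pics/t12.png

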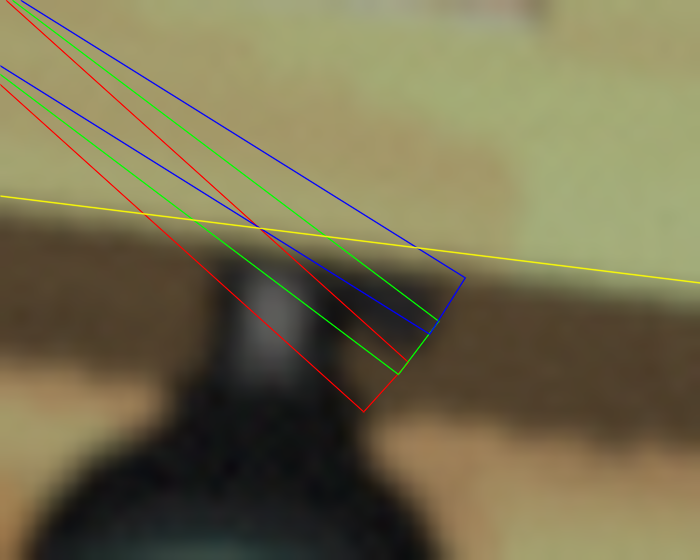

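Emit:
move_arm([
  [[-0.0018, 0, 0.0008, 0, 0, 0], [-0.0018, 0, 0.0008, 0, 0, 0]],
])

```text
clock: 16.4
eef_pos: [554.7, -7.7, 47.5]
tool_rot: [3.14, 0.432, 3.008]
force: [-5.9, 5.7, 5.7]
width: -0.2
```

```bash
cat >> lv.py <<'E'
def tv(name):
    im=get_image('top');c=cam(im)
    g=cv2.resize(im['color'][165:205,225:275],None,fx=14,fy=14,interpolation=2)
    f=lambda P:np.array([U(*p) for p in P])
    for ph,col in ((60,(0,255,0)),(65,(255,0,0))):
      draw(g,c,f(lever(-3.5,np.radians(ph+45),70)),14,np.array([225,165]),col)
    cv2.imwrite(name,g)
E
python3 -c "
from lv import *
tv('pics/t13.png');lv('pics/l4.png',[60,65])
for i in range(3): s=ctrl.read_state();print(s['force'])"
```

```text
16.45 [554.8  -7.7  47.5] [-6.2  4.   4.5] [ 0.1   0.76 -0.28  2.31  2.45  0.44  0.5 ]
[-6.74355859  5.35008984  4.64815469]
[-6.74355859  5.35008984  4.64815469]
[-6.74355859  5.35008984  4.64815469]
```

View pics/t13.png

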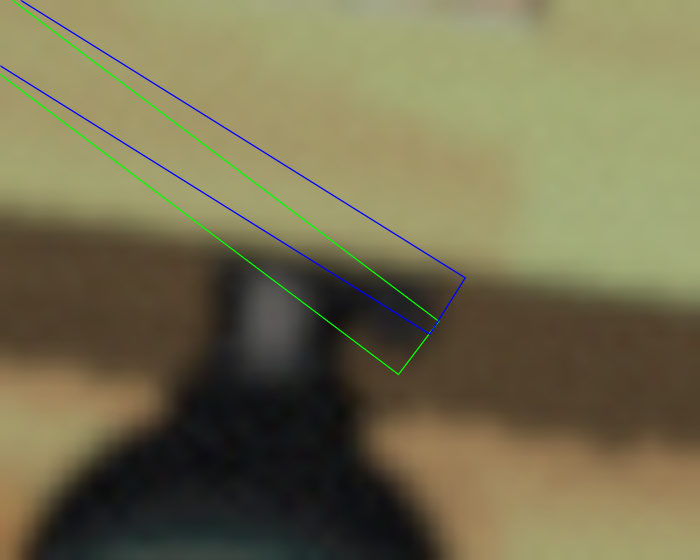

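View pics/l4.png

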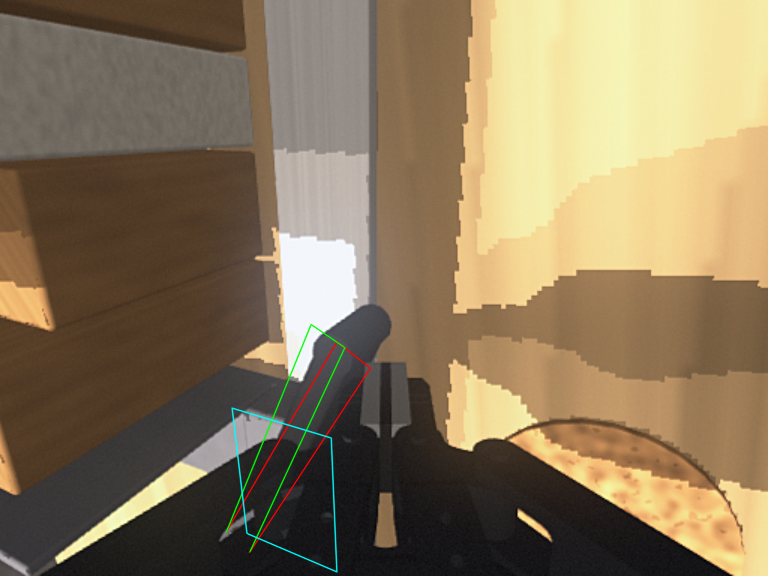

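Emit:
move_arm([
  [[0.004, 0.002, -0.0015, 0, 0, 0], [0.01, 0.006, -0.005, 0, 0, 0], [0.015, 0.006, -0.03, 0, 0, 0], [0.015, 0.006, -0.07, 0, 0, 0], [0.015, 0.006, -0.12, 0, 0, 0], [0.015, 0.006, -0.17, 0, 0, 0], [0.015, 0.006, -0.2, 0, 0, 0], [0.015, 0.006, -0.2, 0, 0, 0]],
])

```text
clock: 17.5
eef_pos: [466.5, 5.3, 214.1]
tool_rot: [-3.133, 0.44, 3.003]
force: [-0.1, -0.1, -0.0]
width: -0.0
```

```bash
python3 -c "
from lv import *
lv('pics/l5.png',[60,65]);sv('pics/s14.png',[65])
a=cv2.imread('pics/side0.png');b=get_image('side')['color'];cv2.imwrite('pics/s14b.png',b)
cv2.imwrite('pics/cmp2.png',np.hstack([cv2.resize(x[165:225,265:345],None,fx=4.9,fy=4.9,interpolation=2) for x in (a,b)]))
"
```

```text
17.5 [466.5   5.3 214.1] [-0.1 -0.1 -0. ] [ 0.09  0.29 -0.33  2.41  1.4   0.25  1.45]
```

View pics/l5.png

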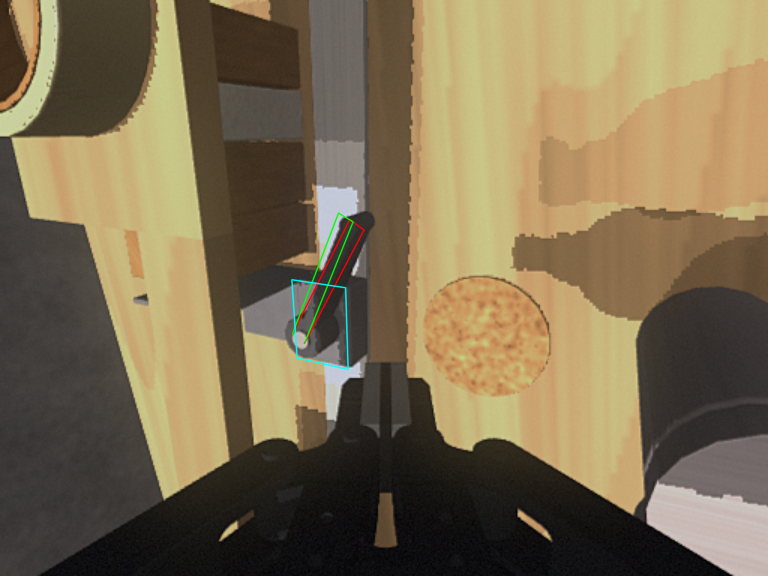

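View pics/s14b.png

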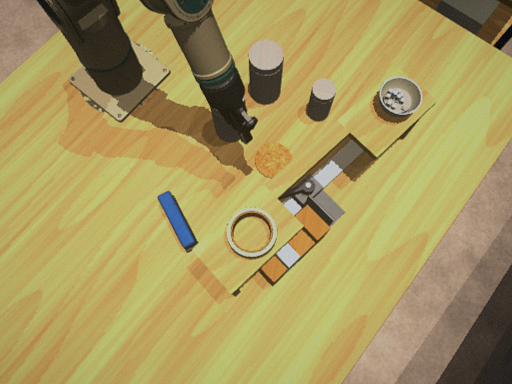

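View pics/cmp2.png

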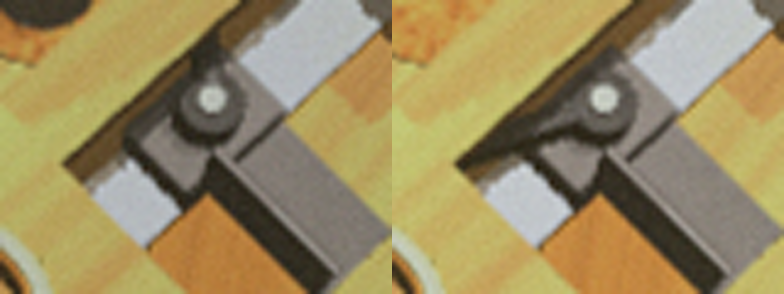

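```bash
python3 -c "
from lv import *
r1=rotS(AL);q=np.array([577.316,138.734,48])+r1.apply([15.2,-143,-200.2])
print(q)
print(rel(q,r1,[494.7,71.6,225],rot()))
for n in ['top','side','wrist']:
  get_image(n);print(n,models.place_of(n,'lever_tip'),models.place_of(n,'lever_pivot'))
"
```

```text
[460.58069509  10.27665011 223.01902139]
[-0.024, 0.0654, 0.009, 0.3422, 0.3422, 1.5436]
top [] [{'uv': [222.7, 164.4], 'score': 0.86}, {'uv': [318.3, 239.4], 'score': 0.71}]
side [{'uv': [305.4, 184.7], 'score': 0.66}] [{'uv': [308.3, 186.9], 'score': 0.67}]
wrist [{'uv': [241.7, 139.4], 'score': 0.86}] [{'uv': [206.8, 218.6], 'score': 0.77}]
```

Emit:
move_arm([
  [[-0.003, 0.008, 0, 0.034, 0.034, 0.154], [-0.006, 0.016, 0, 0.068, 0.068, 0.309], [-0.009, 0.024, 0, 0.103, 0.103, 0.463], [-0.012, 0.032, 0, 0.137, 0.137, 0.617], [-0.015, 0.04, 0, 0.171, 0.171, 0.772], [-0.018, 0.048, 0, 0.205, 0.205, 0.926], [-0.021, 0.056, 0.005, 0.24, 0.24, 1.08], [-0.024, 0.0654, 0.009, 0.274, 0.274, 1.235], [-0.024, 0.0654, 0.009, 0.308, 0.308, 1.389], [-0.024, 0.0654, 0.009, 0.3422, 0.3422, 1.5436], [-0.024, 0.0654, 0.009, 0.3422, 0.3422, 1.5436], [-0.024, 0.0654, 0.009, 0.3422, 0.3422, 1.5436]],
], jaw=1)

```text
clock: 19.6
eef_pos: [501.0, 67.5, 214.7]
tool_rot: [3.138, 0.007, 1.433]
force: [-0.6, 0.4, -0.6]
width: 85.5
```

```bash
python3 -c "
from lv import *
s=ctrl.read_state();print(s['eef_pos'],s['tool_rot'],s['qpos'].round(2))
im=get_image('wrist');c=cam(im,s);print(models.place_of('wrist','lever_tip'),models.place_of('wrist','lever_pivot'))
cv2.imwrite('pics/w15.png',im['color'])
o=np.array([150,180])
g=cv2.resize(im['color'][180:340,150:340],None,fx=4,fy=3.7 and 4,interpolation=2)[:600]
f=lambda P:np.array([U(*p) for p in P])
for ph,col in ((58,(0,0,255)),(65,(0,255,0))):
  L=lever(-3.5,np.radians(ph+45),70);draw(g,c,f(L),4,o,col)
cv2.imwrite('pics/w15z.png',g)
g=cv2.resize(im['color'][180:330,150:340],None,fx=4,fy=4,interpolation=2);cv2.imwrite('pics/w15y.png',g)
"
```

```text
[501.0387577   67.50971532 214.65090203] [3.1384057 0.0067742 1.433467 ] [ 0.05  0.46 -0.35  1.93  0.23  0.79  1.01]
[{'uv': [174.6, 232.8], 'score': 0.56}] []
```

View pics/w15z.png

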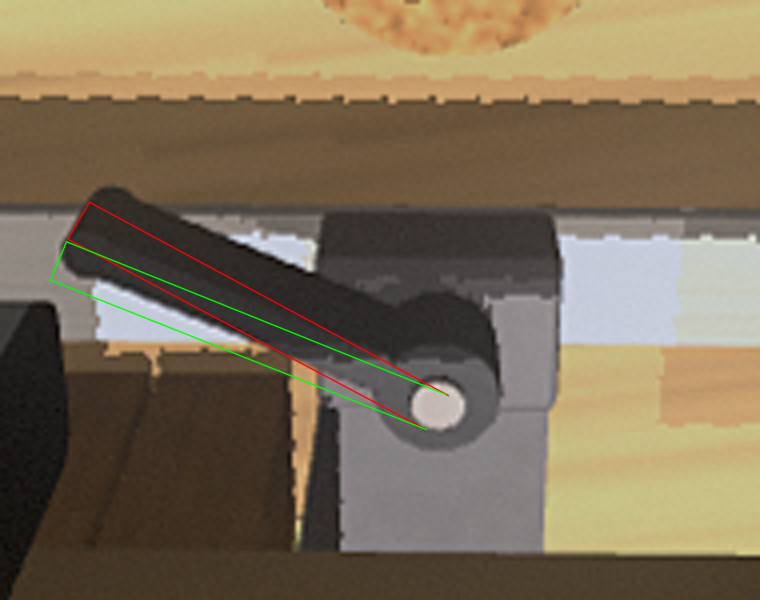

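View pics/w15y.png

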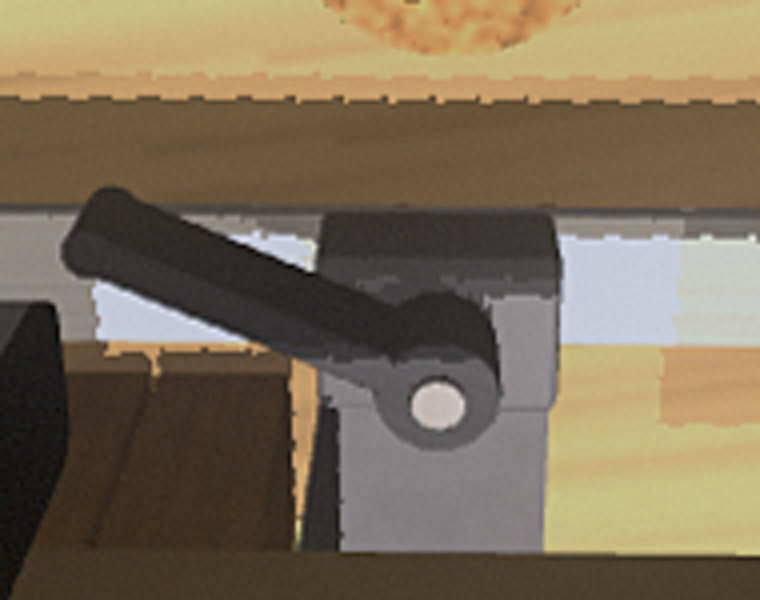

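```bash
python3 -c "
from lv import *
r1=rotS(AL);q=np.array([460.58,10.277,223.02])
rc=r1*R.from_rotvec([.3422,.3422,1.5436]);pc=q+r1.apply([-24,65.4,9])
print(pc,rc.as_euler('xyz'))
print(rel(pc,rc,[500.2,262,215],rot()),rel(pc,rc,[500.2,262,72],rot()))
"
```

```text
[494.70464155  71.64249822 225.0060682 ] [ 3.14158859e+00 -5.67344796e-06  1.43577074e+00]
[0.1894, -0.0202, 0.01, 0.0, -0.0, -0.0] [0.1894, -0.0202, 0.153, 0.0, -0.0, -0.0]
```

Emit:
move_arm([
  [[0.05, -0.005, 0.01, 0, 0, 0], [0.1, -0.01, 0.01, 0, 0, 0], [0.15, -0.015, 0.01, 0, 0, 0], [0.18, -0.0202, 0.01, 0, 0, 0], [0.1894, -0.0202, 0.01, 0, 0, 0], [0.1894, -0.0202, 0.01, 0, 0, 0], [0.1894, -0.0202, 0.01, 0, 0, 0]],
])

```text
clock: 20.62
eef_pos: [508.3, 255.4, 203.6]
tool_rot: [3.138, 0.008, 1.428]
force: [0.6, -1.0, 0.5]
width: 85.3
```

```bash
python3 -c "
from lv import *
s=ctrl.read_state();print(s['eef_pos'],s['tool_rot'],s['qpos'].round(2))
im=get_image('wrist');c=cam(im,s);g=im['color'].copy()
draw(g,c,circ([500,262],30,120),1,np.zeros(2));cv2.imwrite('pics/w16.png',g)
"
```

```text
[508.25046428 255.44239659 203.57570607] [3.13813758 0.00773893 1.42833123] [-0.3   0.56 -0.34  1.77  0.25  0.85  0.67]
```

View pics/w16.png

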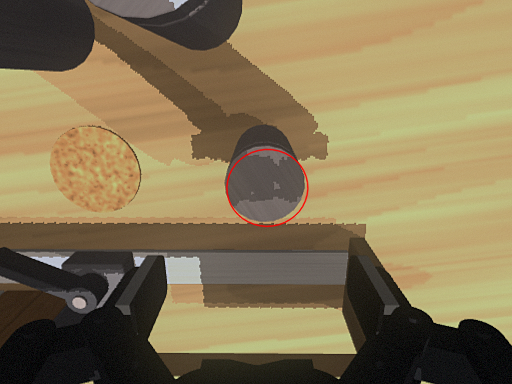

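```bash
python3 -c "
from lv import *
s=ctrl.read_state();p=s['eef_pos'];r=R.from_euler('xyz',s['tool_rot'])
print(rel(p,r,[499.7,262,203.6],rot()),rel(p,r,[499.7,262,72.5],rot()))
"
```

```text
[0.0052, -0.0094, -0.0, 0.0034, 0.0075, -0.0077] [0.0061, -0.0099, 0.1311, 0.0034, 0.0075, -0.0077]
```

Emit:
move_arm([
  [[0.0052, -0.0094, 0, 0.0034, 0.0075, -0.0077], [0.0052, -0.0094, 0, 0.0034, 0.0075, -0.0077], [0.0054, -0.0095, 0.03, 0.0034, 0.0075, -0.0077], [0.0055, -0.0096, 0.06, 0.0034, 0.0075, -0.0077]],
])

```text
clock: 21.18
eef_pos: [499.7, 264.1, 143.4]
tool_rot: [3.14, -0.002, 1.438]
force: [0.7, 0.2, 0.0]
width: 85.6
```

Emit:
move_arm([
  [[0, 0, 0, 0, 0, 0], [0, 0, 0.03, 0, 0, 0], [0, 0, 0.055, 0, 0, 0], [0, 0, 0.07, 0, 0, 0], [0, 0, 0.07, 0, 0, 0], [0, 0, 0.07, 0, 0, 0]],
])

```text
clock: 21.92
eef_pos: [500.1, 264.7, 74.7]
tool_rot: [3.14, -0.003, 1.438]
force: [-0.4, 0.7, 0.7]
width: 85.7
```

```bash
python3 -c "
from lv import *
s=ctrl.read_state();print(s['eef_pos'],s['tool_rot'],s['qpos'].round(2))
im=get_image('wrist');cv2.imwrite('pics/w17.png',im['color'])
"
```

```text
[500.07040195 264.69166931  74.66799323] [ 3.14021760e+00 -2.62395149e-03  1.43828232e+00] [-0.36  0.74 -0.27  1.88  0.34  0.56  0.59]
```

View pics/w17.png

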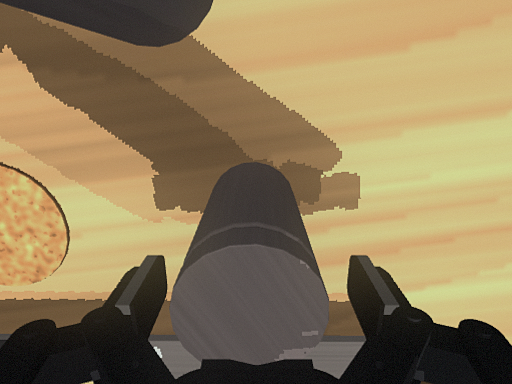

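Emit:
move_arm([
  [[-0.0025, 0, 0, 0, 0, 0], [-0.0025, 0, 0, 0, 0, 0], [-0.0025, 0, 0, 0, 0, 0], [-0.0025, 0, 0, 0, 0, 0], [-0.0025, 0, 0, 0, 0, 0], [-0.0025, 0, 0, 0, 0, 0], [-0.0025, 0, -0.006, 0, 0, 0], [-0.0025, 0, -0.025, 0, 0, 0], [-0.0025, 0, -0.035, 0, 0, 0], [-0.0025, 0, -0.035, 0, 0, 0]],
], jaw=0)

```text
clock: 23.22
eef_pos: [499.4, 261.8, 109.2]
tool_rot: [3.141, -0.002, 1.438]
force: [0.3, -0.1, -2.3]
width: 58.8
```

```bash
python3 -c "
from lv import *
s=ctrl.read_state();p=s['eef_pos'];r=R.from_euler('xyz',s['tool_rot']);print(p,s['tool_rot'],s['force'])
t=U(-77,0)
print(t,rel(p,r,[t[0],t[1],p[2]],rot()))
im=get_image('wrist');cv2.imwrite('pics/w18.png',im['color'])
"
```

```text
[499.40367855 261.81325831 109.19482741] [ 3.14060142e+00 -2.32599633e-03  1.43806677e+00] [ 0.31320749 -0.10273083 -2.30090349]
[494.7005975   71.36345395   0.        ] [-0.1894, 0.0205, -0.0004, 0.001, -0.0023, 0.0023]
```

View pics/w18.png

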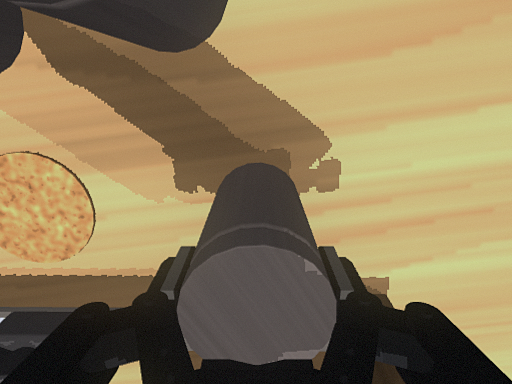

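Emit:
move_arm([
  [[-0.015, 0.0, 0, 0, 0, 0], [-0.04, 0.005, 0, 0, 0, 0], [-0.075, 0.01, 0, 0, 0, 0], [-0.11, 0.015, 0, 0, 0, 0], [-0.14, 0.018, 0, 0, 0, 0], [-0.165, 0.02, 0, 0, 0, 0], [-0.18, 0.0205, 0, 0, 0, 0], [-0.1894, 0.0205, 0, 0.001, -0.0023, 0.0023], [-0.1894, 0.0205, 0.015, 0.001, -0.0023, 0.0023], [-0.1894, 0.0205, 0.02, 0.001, -0.0023, 0.0023], [-0.1894, 0.0205, 0.02, 0.001, -0.0023, 0.0023]],
])

```text
clock: 24.65
eef_pos: [493.8, 72.2, 87.5]
tool_rot: [-3.139, 0.001, 1.438]
force: [-0.6, 0.5, -2.8]
width: 59.0
```

```bash
python3 -c "
from lv import *
s=ctrl.read_state();p=s['eef_pos'];r=R.from_euler('xyz',s['tool_rot']);print(p,s['tool_rot'],s['force'])
t=U(-77,0)
print(t,rel(p,r,[t[0],t[1],p[2]],rot()))
im=get_image('wrist');c=cam(im,s);g=im['color'].copy()
draw(g,c,circ(t,50,4),1,np.zeros(2));draw(g,c,circ(p,30,14),1,np.zeros(2),(255,0,0))
cv2.imwrite('pics/w19.png',g)
"
```

```text
[493.75952171  72.21316155  87.52217655] [-3.13901627e+00  8.15330495e-04  1.43767770e+00] [-0.57801145  0.50481354 -2.84326277]
[494.7005975   71.36345395   0.        ] [-0.0007, 0.001, -0.0, -0.0026, 0.0008, 0.0019]
```

View pics/w19.png

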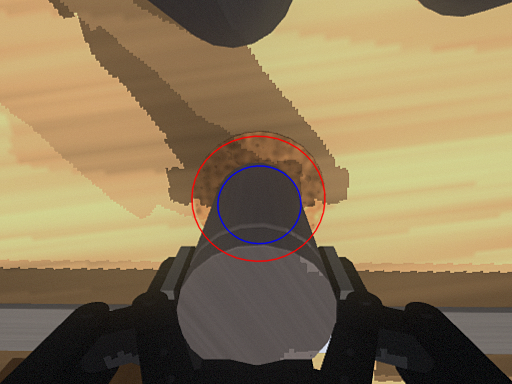

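Emit:
move_arm([
  [[0, 0, 0.004, 0, 0, 0], [0, 0, 0.0065, 0, 0, 0], [0, 0, 0.008, 0, 0, 0], [0, 0, 0.009, 0, 0, 0], [0, 0, 0.009, 0, 0, 0]],
])

```text
clock: 25.32
eef_pos: [494.3, 71.2, 79.3]
tool_rot: [-3.141, 0.001, 1.436]
force: [-0.7, 1.0, -2.3]
width: 58.9
```

```bash
python3 -c "
from lv import *
s=ctrl.read_state();p=s['eef_pos'];print(p,s['tool_rot'],s['force'])
im=get_image('wrist');g=im['color']
cv2.imwrite('pics/w20.png',np.hstack([cv2.resize(x[110:310,160:360],None,fx=1.95,fy=1.95) for x in (cv2.imread('pics/w4.png'),g)]))
"
```

```text
[494.28519887  71.18164009  79.31648049] [-3.14051927e+00  8.80441629e-04  1.43588687e+00] [-0.6890074   1.03696677 -2.3180681 ]
```

View pics/w20.png

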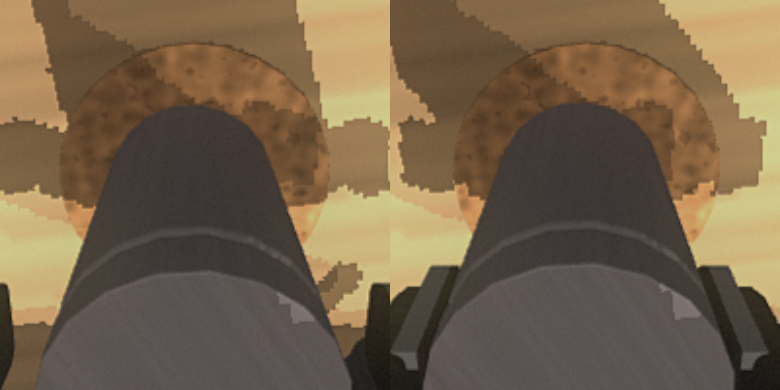

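Emit:
move_arm([
  [[0.0015, 0, 0, 0, 0, 0], [0.0015, 0, 0.0006, 0, 0, 0], [0.0015, 0, 0.0012, 0, 0, 0], [0.0015, 0, 0.0012, 0, 0, 0]],
])

```text
clock: 25.88
eef_pos: [494.5, 72.8, 78.5]
tool_rot: [-3.141, 0.001, 1.436]
force: [-1.9, -0.1, 2.7]
width: 58.6
```

Landed (force sign flipped). Release and rise.

Emit:
move_arm([
  [[0, 0, 0, 0, 0, 0], [0, 0, 0, 0, 0, 0], [0, 0, 0, 0, 0, 0], [0, 0, 0, 0, 0, 0], [0, 0, 0, 0, 0, 0], [0, 0, -0.015, 0, 0, 0], [0, 0, -0.05, 0, 0, 0], [0, 0, -0.1, 0, 0, 0], [0, 0, -0.15, 0, 0, 0], [0, 0, -0.17, 0, 0, 0], [0, 0, -0.17, 0, 0, 0]],
], jaw=1)

```text
clock: 27.25
eef_pos: [495.7, 73.0, 250.5]
tool_rot: [3.138, -0.0, 1.436]
force: [0.4, 0.6, 0.2]
width: 85.2
```

```bash
python3 -c "
from lv import *
s=ctrl.read_state();p=s['eef_pos'];print(p,s['tool_rot'],s['force'],s['width'])
im=get_image('wrist');c=cam(im,s);g=im['color'].copy()
cv2.imwrite('pics/w21.png',g)
for n in ['side','top']: 
  im=get_image(n);cv2.imwrite(f'pics/{n}21.png',im['color'])
"
```

```text
[495.70606345  73.03823649 250.5246597 ] [ 3.13802486e+00 -2.44050659e-04  1.43570072e+00] [0.36906012 0.64857118 0.1918323 ] 85.24714338540416
```

View pics/w21.png

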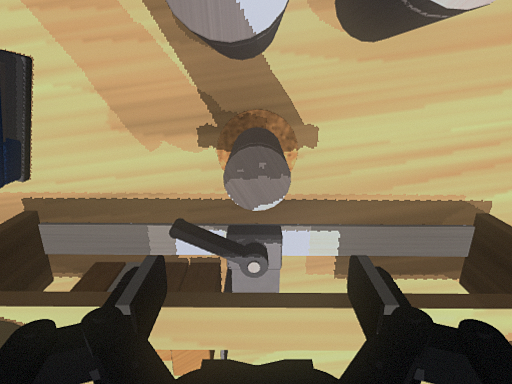

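View pics/side21.png

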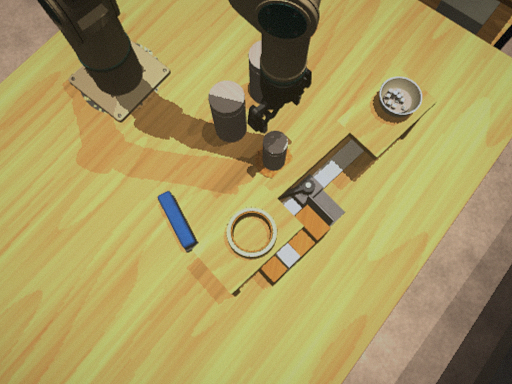

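Emit:
move_arm([
  [[0.05, -0.02, -0.01, 0, 0, 0], [0.1, -0.04, -0.02, 0, 0, 0], [0.15, -0.06, -0.02, 0, 0, 0], [0.2, -0.06, -0.02, 0, 0, 0], [0.25, -0.06, -0.02, 0, 0, 0], [0.3, -0.06, -0.02, 0, 0, 0], [0.3, -0.06, -0.02, 0, 0, 0], [0.3, -0.06, -0.02, 0, 0, 0]],
])

```text
clock: 28.4
eef_pos: [475.0, 377.1, 266.3]
tool_rot: [-3.139, 0.004, 1.436]
force: [0.8, -0.2, -0.7]
width: 85.0
```

```bash
python3 -c "
from ov import *
a=((571,61),-.135,-3.5,(494.7,71.4),(-77,0),1.92)
overlay('top','pics/ovt3.png',*a,boxes=(140,120,290,240),s=5)
overlay('side','pics/ovs3.png',*a,boxes=(240,120,390,240),s=5)
for n in ['side','top']:
  b=get_image(n)['color'];a0=cv2.imread(f'pics/{n}0.png')
  d=cv2.absdiff(cv2.GaussianBlur(a0,(5,5),0),cv2.GaussianBlur(b,(5,5),0)).max(2);cv2.imwrite(f'pics/d{n}.png',cv2.convertScaleAbs(d,alpha=3))
  for t in ['stapler','bowl','tape_roll']: print(n,t,models.place_of(n,t)[:1])
"
```

```text
side stapler [{'uv': [181.5, 221.2], 'score': 0.64}]
side bowl [{'uv': [390.7, 105.1], 'score': 0.85}]
side tape_roll []
top stapler [{'uv': [317.6, 239.9], 'score': 0.87}]
top bowl [{'uv': [114.8, 135.4], 'score': 0.88}]
top tape_roll [{'uv': [306.0, 165.1], 'score': 0.57}]
```

View pics/ovt3.png

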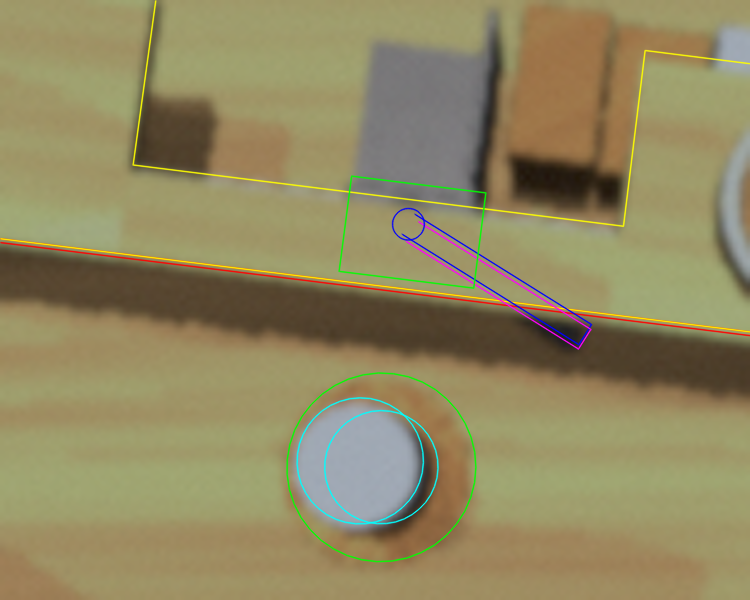

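View pics/ovs3.png

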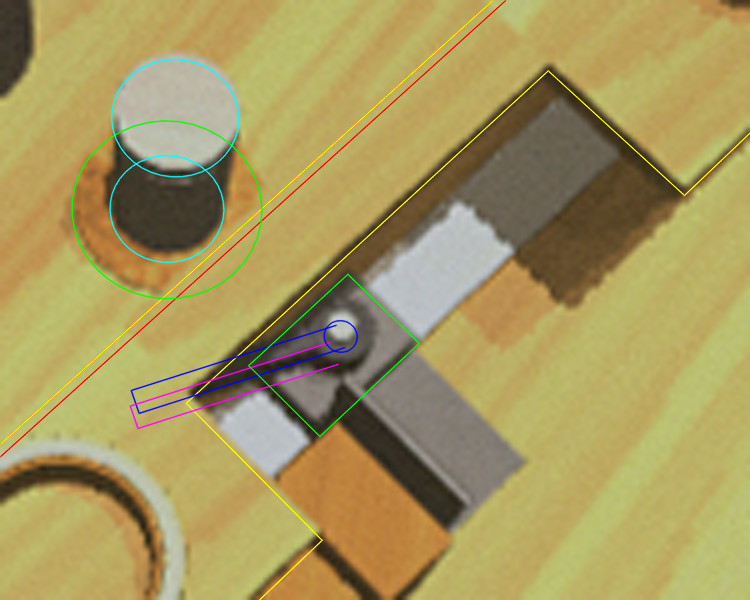

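View pics/dside.png

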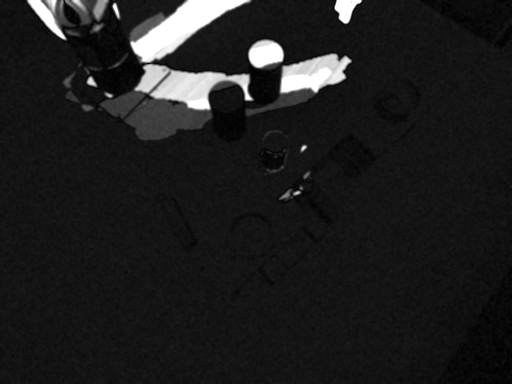

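View pics/dtop.png

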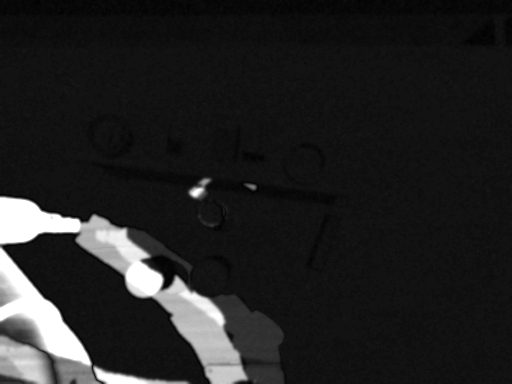

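```bash
python3 -c "
from mv import *
im=get_image('side');c=cam(im);b=im['color'];s5=cv2.imread('pics/side14.png') if 0 else cv2.imread('pics/side5.png')
h=cv2.cvtColor(s5,cv2.COLOR_BGR2HSV)[135:185,245:300];print(h[24,28],h[5,5])
t0=get_image('top');ct=cam(t0)
Ui=lambda p:R.from_euler('z',-yaw).apply(np.array(p)-[571,61,0])
m=((h[...,0]<17)&(h[...,1]>120)).astype(np.uint8);m=cv2.morphologyEx(m,cv2.MORPH_CLOSE,np.ones((3,3)))
n,l,st,ce=cv2.connectedComponentsWithStats(m);i=1+st[1:,4].argmax();print(st[i],ce[i]+[245,135])
pc=ce[i]+[245,135];print('coaster side',Ui(onz(c,pc,4)[0]))
def top(img,box,z,cc,lab):
  x0,y0,x1,y1=box;hs=cv2.cvtColor(img,cv2.COLOR_BGR2HSV)[y0:y1,x0:x1]
  mm=((hs[...,1]<70)&(hs[...,2]>95)).astype(np.uint8);n,l,st,ce=cv2.connectedComponentsWithStats(mm);i=1+st[1:,4].argmax();p=ce[i]+[x0,y0]
  print(lab,st[i],p,Ui(onz(cc,p,z)[0]).round(1))
for lab,img in (('init',cv2.imread('pics/side0.png')),('now',b)): top(img,(255,125,295,175),124,c,'side '+lab)
for lab,img in (('init',cv2.imread('pics/top0.png')),('now',t0['color'])): top(img,(190,195,240,235),124,ct,'top '+lab)
"
```

```text
[ 24 139 196] [ 18 143 192]
[ 10   6  37  36 425] [269.53882353 153.28470588]
coaster side [-98.91123712   9.11239439   4.        ]
side init [  8   6  25  23 460] [275.11956522 142.22173913] [-77.3   2.5 124. ]
side now [  8   6  25  23 468] [274.94871795 142.04059829] [-77.9   2.5 124. ]
top init [  8   5  26  26 535] [210.89345794 212.36074766] [-79.1   1.1 124. ]
top now [  8   5  26  27 538] [210.73791822 212.75836431] [-80.    1.4 124. ]
```

```bash
python3 -c "
from cell import job,ctrl
print(job.finish_job(), ctrl.read_state()['clock'])"
```

```text
the job is handed in; nothing more can be done
the job is handed in; nothing more can be done
```

The lever is locked and the tin is back on its coaster. I handed the job in shortly after 28.4 s on the robot's clock, and no verdict was reported.

**What I did:**
- I stood the small tin about 190 mm left of the coaster.
- I pushed the lever over with the shut fingers leaning about 25° in under the ledge. It stopped moving and resisted with about 8–10 N, against the 2–3 N needed to turn it, so I took that as the end stop.
- I set the tin back upright on the coaster, then moved the arm clear.

**What the last checks showed:**
- **Lever:** the wrist and top pictures put it at about 65° right of straight out.
- **Bookend:** it shows no shift between the before and after side pictures.
- **Tin:** it stands within about 1 mm of where it started and about 2 mm from the coaster's centre.
- **Stapler, bowl, tape roll and the two larger tins:** they did not move in the before and after picture differences.

**Checks that failed or disagreed:**
- My last attempt to pick out the coaster's outline was spoiled by shadow. The centring figure rests on the earlier overlays instead.
- The network did not find the tape roll in the final side picture, though it did in the top one.
- The lever model drawn over the close-up wrist pictures was off by up to about 15 mm, so I did not use those for the lever's angle.

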